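# Tip the microphone out of its tube and lay it on the rest

### The job

The silver microphone has been pushed right down inside its square storage tube. Pick up the tube, tip it mouth-down so that the microphone slides part of the way out but not right out, and lay the tube back flat on the cabinet with a good grip's length of the tail sticking out. Then let go of the tube, draw the microphone out by its tail and lay it, without dropping it, in the free place of the wire microphone rest, head pointing the same way as the black one's, leaving the tube lying flat and everything else where it is.

Things in the scene. Friction and masses are not known exactly. Their poses are not given: they have to be found in the camera images.
- tube: Grey square plastic tube lying on the cabinet, 200 mm long (x), 56 mm square outside, 50 mm inside, 0.12 kg. Open mouth at its -x end (two thin beads), black 4 mm wall closing the +x end (fine ribs). Origin: centre of its underside, z up. The mouth starts facing the robot's left (+y) within 20 degrees. The microphone slides in it at a tilt beyond about 18 to 26 degrees
- tube_mouth (a point): Centre of the tube's open mouth: x = -100 mm, 28 mm above the tube's underside; axes as the tube
- silver_mic: Silver microphone, 180 mm along its x, 0.17 to 0.25 kg; origin on its axis at mid-length, centre of mass 5 mm behind. Handle from the tail (x -90 mm, 29 mm thick) to x +26 mm (32 mm thick), flare, eight-sided ring 45 mm across at x +40 mm, grille 44 mm across to x +90 mm. Slide switch on +z. Starts inside the tube, head at the closed end, tail 10 to 15 mm inside the mouth
- mic_tail (a point): Centre of the microphone's tail end (x = -90 mm on its axis). Held low, the tipped tube lets the tail land on the cabinet, which stops it; tipped far beyond the sliding angle, the tail skids on and the microphone may run right out
- mic_head (a point): Tip of the microphone's head (x = +90 mm on its axis)
- rest: Fixed rest for two microphones: black base 110 (x) x 205 (y) x 12 mm with two bent 5 mm wires at x -34 and +34 mm, each with 90-degree V notches at y -46 and +46 mm, notch bottoms 30 mm and wire tops 70 mm above the cabinet. Origin: centre of its underside, z up. Microphones lie along x, heads to +x (away from the robot). The place at -y is free
- rest_free (a point): Middle of the free place: midway between the wires, on the axis of a handle lying there, 55.5 mm above the cabinet; axes as the rest. A well laid microphone has its origin about 16 mm to +x of this point: both wires carry the handle and the tail stands 40 mm beyond the nearer wire
- rest_taken (a point): The same point of the other place, where the black microphone lies
- black_mic: Black microphone of the same shape and axes as the silver one, lying in the rest's +y place with its head to the rest's +x
- tube_cap: Bystander: the tube's loose square grey cap, 62 x 62 x 22 mm. Origin: centre of its underside
- incense_holder: Bystander: round blue ceramic incense holder, 96 mm across, 30 mm high. Origin: centre of its underside
- bowl: Bystander: empty stainless bowl, 130 mm across, 55 mm high. Origin: centre of its underside
- tablet_stand: Bystander: folded metal tablet stand, 185 x 105 x 26 mm. Origin: centre of its underside
- remote: Bystander: black TV remote control, 160 x 46 x 18 mm. Origin: centre of its underside
- tea_cup: Bystander: white tea cup, 72 mm across, 58 mm high. Origin: centre of its underside
There are look-alikes about, which are no part of the job. What is shaped like the tube but turquoise is not meant. Of the things shaped like the rest, the black one is meant.

How it is judged (in metres and radians):
On the way, in this order (a step that is already met when the one before it is completed fails the run):
1. the tube lies flat on the cabinet, let go of, with the silver microphone's tail 25 mm or more out of its mouth and at least 30 mm of the microphone still inside (x of mic_tail in the frame of tube_mouth between -0.15 and -0.025 m and y of mic_head in the frame of tube_mouth between -0.03 and 0.03 m and angle between tube's own x axis and vertical between 1.49 and 1.65 rad and height (world z) of tube_mouth below 0.034 m and contact force between the fingers and tube below 0.2 N and linear speed of silver_mic below 0.05 m/s), for 0.2 s.
2. the microphone is gripped by its tail while its head is still in the tube (contact force between the fingers and silver_mic above 3 N and x of mic_tail in the frame of tube_mouth between -0.165 and -0.025 m and y of mic_head in the frame of tube_mouth between -0.03 and 0.03 m), for 0.1 s.
At the end, for the whole second after the job is handed in: The silver microphone lies still in both wires of the free place, head as the black one's: axis within 8 mm sideways and 0.14 rad of the place, origin 5 mm behind to 40 mm ahead of its middle; the tube lies still and flat on the cabinet (within 0.08 rad); the black microphone is in its own place (x of silver_mic in the frame of rest_free between -0.005 and 0.04 m and y of silver_mic in the frame of rest_free between -0.008 and 0.008 m and z of silver_mic in the frame of rest_free between -0.008 and 0.01 m and x of mic_head in the frame of rest_free above 0.05 m and angle between the x axis of silver_mic and the x axis of rest, either way round below 0.14 rad and linear speed of each of silver_mic, tube below 0.03 m/s and angle between tube's own x axis and vertical between 1.49 and 1.65 rad and height (world z) of tube_mouth below 0.034 m and distance between black_mic and rest_taken below 0.035 m); the robot touches nothing.
It fails at once if the silver microphone is dropped: out of the tube and out of the fingers it moves faster than 0.6 m/s (distance between silver_mic and tube_mouth above 0.2 m and contact force between the fingers and silver_mic below 0.05 N and linear speed of silver_mic above 0.6 m/s).
It fails at once if the tube is dropped: out of the fingers it moves faster than 0.6 m/s (contact force between the fingers and tube below 0.05 N and linear speed of tube above 0.6 m/s).
It fails at once if the black microphone or another bystander is moved more than 25 mm (distance of any of black_mic, tube_cap, incense_holder, bowl, tablet_stand, remote, tea_cup from where it was at the start of the episode above 0.025 m).
It also fails if it takes over 54 s, if anything falls off the work surface, if the arm or the gripper's body presses on something with over 40 N, if the wrist force passes 120 N, or if a joint passes its speed limit or range.

### The arm

A 6-joint arm with a two-finger parallel gripper is mounted at the origin on the work surface. World frame = base frame: x ahead of the robot, y to its left, z up, the work surface at z = 0. Lengths are in mm, angles in degrees, forces in N, time in s.
With the tool pointing down it reaches from about 350 to 850 mm from the base axis. Payload 8.1 kg.
Tool frame: the origin (TCP) lies on the centre line of the jaws, within the pads' length; the fingertips stand 11 mm ahead of it and the grasp point (between the pads) lies 8 mm behind it; z points along the fingers, y is the direction in which the jaws open and shut (so a half turn about z gives the same grasp; the last joint's range is limited). The gripper opens to 85 mm and grips with 20 to 120 N. Pads are 22 mm wide; open, the fingers measure 114 mm over their backs; the gripper's body (76 mm by 85 mm) begins 54 mm behind the grasp point. The pads swing forward as they close: fully open they stand 13 mm farther back than shut.
Start: joints at [64.034, 7.471, 85.268, -0, 87.261, -4.893], TCP at [215.717, 559.885, 204.092] pointing down, gripper open.
Joint ranges: [-169.43, 169.43], [-51.17, 129.36], [1.28, 143.12], [-76.62, 256.62], [0, 156.53], [-152.29, 152.29]. Speed limits (degrees/s): [136.94, 136.94, 159.86, 180, 180, 180].

### API

Orientations are given as [roll, pitch, yaw] about the fixed x, y, z axes, in that order (R = Rz(yaw) Ry(pitch) Rx(roll)).
In Python, from bench import telemetry, viewer, r gives the robot as it stands.
- The arm moves only by the shell command python3 -m inch 'ROWS' [FORCE]. ROWS is JSON, a list of rows, each a list of 3 entries, a list of its own where there are three numbers: the shift along the tool's x, y, z in cm, then the turn, a rotation vector about the tool's x, y, z in rad, then the opening, from 0 (shut) to 1 (fully open). A call has 1 to 20 rows; each row is the pose to reach, as a shift and turn from the pose commanded when the call began, along the tool's axes at that moment; what a row does not reach only later rows make up. A row lasts 1/10 s, in which the tool goes at most 50 mm and 8.59 degrees, less where a joint would pass 70% of its speed; a pose out of reach is approached as far as the arm can. A call with a gripper value outside its range is refused whole. The fingers move at their own pace and stop on an object; FORCE is the grip in N (left out, the last holds). Time passes only in rows, so rows that repeat a pose let the fingers close. It gives the time, the measured TCP pose, the force and the opening at its end, in the units of the state.
- telemetry.sense(): the state, without advancing time (a new reading comes with each control period).
- viewer.snapshot(name): name is "scene" or "top" or "wrist"; returns the picture (420x560x3 uint8, red, green, blue); there is no depth.
- viewer.camera_model(name): a dict with "fx", "fy", "cx", "cy" (pixels), "cam_to_world" (4x4, takes a point from camera to world coordinates); the wrist camera has in their place "mount" (4x4, takes a point from camera to tool coordinates, whose origin is the TCP and whose axes are the flange's). Camera axes: x right, y down, z forward; pixel columns grow to the right and rows downward; lengths in mm; the calibration is good to about 2 mm. The wrist camera is an equidistant fisheye: a pixel r from the principal point sees the ray r / f radians off the axis. A picture is of the moment at which its call begins: read the wrist's pose just before it. camera_model takes no time and is no camera call.
- r.hand_in(): hands the job in, once; it reports no verdict.
The state is a dict: "time": time; "joint_pos": joint angles; "qd": joint speeds; "joint_efforts": joint torques, N m; "tool_pos": TCP position; "tcp_rot": TCP orientation; "ft_force": force on the tool from outside, world axes, zero at the start; "wrist_torque": the same for the moment, N m; "finger_gap": finger opening in mm.
Only numpy, scipy, OpenCV 4.12 (cv2) and the standard library are available. Lean on these libraries where they do the work, as an engineer would, in place of code of your own. Each camera call takes 0.05 s, during which the arm holds its last target.

## Working session

There is one attempt and no reset: what is moved stays moved. The work goes in short steps, Python scripts to look and compute and a shell command to move; the robot and the scene stay as the last step left them, time stands still between calls to the robot, and variables do not carry over. Pictures are saved under pics/ and viewed, and the job is handed in when it is done.

```bash
ls; mkdir -p pics; python3 - <<'E'
from bench import telemetry, viewer, r
import cv2
print(telemetry.sense())
for n in ["scene","top","wrist"]:
    im=viewer.snapshot(n); cv2.imwrite(f"pics/{n}0.png",im[:,:,::-1])
    m=viewer.camera_model(n); print(n,m)
E
```

```text
pics
{'time': 0.0, 'joint_pos': array([ 6.40345115e+01,  7.51529316e+00,  8.53302237e+01,  5.93681804e-05,
        8.72603397e+01, -4.89394671e+00]), 'qd': array([ 0.0812354 ,  0.03698676, -0.01794308, -0.03198218, -0.02598489,
        0.0079163 ]), 'joint_efforts': array([ 7.88219004e-04, -5.69412410e+01, -5.00556958e+01, -3.47015430e-05,
        1.50467036e-02,  6.47454067e-05]), 'tool_pos': array([215.44426792, 559.34371242, 203.03348597]), 'tcp_rot': array([-1.79894534e+02, -9.08987175e-03,  1.58928447e+02]), 'ft_force': array([0.67657555, 1.3567131 , 0.32284926]), 'wrist_torque': array([-0.00102104, -0.05397858, -0.01224511]), 'finger_gap': 85.36986419505946}
scene {'fx': 461.3485284148094, 'fy': 461.3485284148094, 'cx': 281.5405088725005, 'cy': 216.9636412038644, 'cam_to_world': array([[-7.54662813e-01,  4.79567416e-01, -4.47771294e-01,
         1.12748713e+03],
       [ 6.55960972e-01,  5.66154290e-01, -4.99183858e-01,
         6.51001264e+02],
       [ 1.41153260e-02, -6.70435988e-01, -7.41833097e-01,
         1.07724764e+03],
       [ 0.00000000e+00,  0.00000000e+00,  0.0000
[... 261 characters left out ...]
48e-01, -1.71066894e-02, -1.21167617e-02,
        -1.95252101e+01],
       [ 1.41381334e-02, -1.23472314e-01, -9.92247298e-01,
         1.22104468e+03],
       [ 0.00000000e+00,  0.00000000e+00,  0.00000000e+00,
         1.00000000e+00]])}
wrist {'fx': 325.19226210127806, 'fy': 325.19226210127806, 'cx': 277.68699022682904, 'cy': 211.6427108316612, 'mount': array([[ 1.99270730e-06, -9.63638074e-01, -2.67210895e-01,
         6.79022956e+01],
       [ 9.99999949e-01,  8.69892091e-05, -3.06250262e-04,
        -1.58481870e-01],
       [ 3.18358877e-04, -2.67210881e-01,  9.63638025e-01,
        -1.70348810e+02],
       [ 0.00000000e+00,  0.00000000e+00,  0.00000000e+00,
         1.00000000e+00]])}
```

View pics/scene0.png

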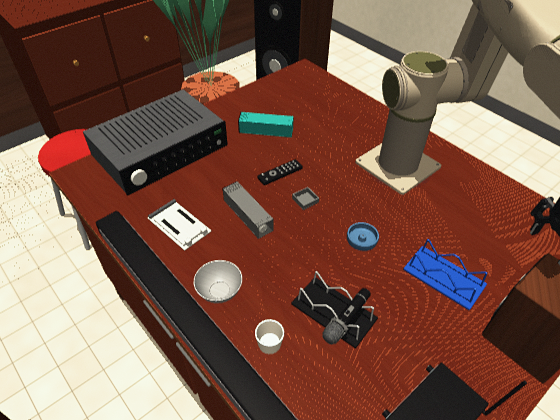

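View pics/top0.png

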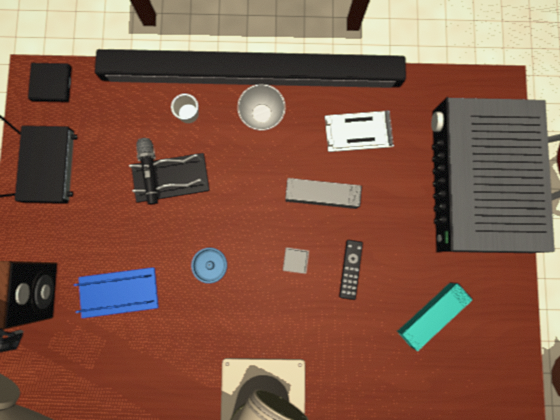

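View pics/wrist0.png

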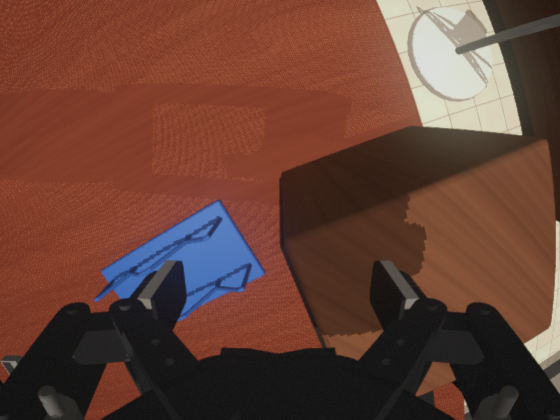

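Candidates. Tube: grey at top (323,193) and scene (248,208), or turquoise at top (435,316) and scene (266,124). I choose the grey one. Rest: black at top (170,177) and scene (337,308), or blue at top (118,292) and scene (447,275). I choose the black one. I'll check both choices in close crops.

```bash
cat > h.py <<'E'
import numpy as np, cv2
from scipy.spatial.transform import Rotation as R
from bench import telemetry, viewer, r
def ray(n,u,v,T=None):
    m=viewer.camera_model(n)
    x=(u-m['cx'])/m['fx']; y=(v-m['cy'])/m['fy']
    if n=='wrist':
        a=np.hypot(x,y); s=np.sin(a)/a if a>1e-9 else 1
        d=np.array([x*s,y*s,np.cos(a)]); M=T@m['mount']
    else:
        d=np.array([x,y,1.]); M=m['cam_to_world']
    d=M[:3,:3]@d; return M[:3,3],d/np.linalg.norm(d)
def onz(n,u,v,z,T=None):
    o,d=ray(n,u,v,T); return o+d*(z-o[2])/d[2]
def tri(rs):
    A=np.zeros((3,3));b=np.zeros(3)
    for o,d in rs:
        P=np.eye(3)-np.outer(d,d);A+=P;b+=P@o
    p=np.linalg.solve(A,b); e=[np.linalg.norm((np.eye(3)-np.outer(d,d))@(p-o)) for o,d in rs]
    return p,e
def pose(s=None):
    s=s or telemetry.sense(); T=np.eye(4)
    T[:3,:3]=R.from_euler('xyz',s['tcp_rot'],degrees=True).as_matrix(); T[:3,3]=s['tool_pos']; return T
def proj(n,p,T=None):
    m=viewer.camera_model(n); M=(T@m['mount']) if n=='wrist' else m['cam_to_world']
    q=M[:3,:3].T@(np.asarray(p,float)-M[:3,3])
    if n=='wrist':
        a=np.arctan2(np.hypot(q[0],q[1]),q[2]); h=np.hypot(q[0],q[1]); q=np.array([q[0]/h*a,q[1]/h*a])
    else: q=q[:2]/q[2]
    return np.array([m['cx']+m['fx']*q[0],m['cy']+m['fy']*q[1]])
def snap(n,name):
    T=pose(); im=viewer.snapshot(n); cv2.imwrite(f'pics/{name}.png',im[:,:,::-1]); np.save(f'pics/{name}.npy',T); return im,T
def crop(name,x0,y0,x1,y1,k,out):
    im=cv2.imread(f'pics/{name}.png')[y0:y1,x0:x1]
    cv2.imwrite(f'pics/{out}.png',cv2.resize(im,None,fx=k,fy=k,interpolation=cv2.INTER_CUBIC))
E
python3 - <<'E'
from h import *
crop('top0',120,130,220,210,8,'c_rest_top')
crop('top0',280,165,370,220,8,'c_tube_top')
crop('scene0',215,175,285,240,8,'c_tube_scene')
crop('scene0',285,265,385,350,7,'c_rest_scene')
for p in [(323,193),(170,177)]: print(onz('top',*p,50))
E
```

```text
[ 550.69529816 -153.87549032   50.        ]
[586.84755447 257.31530625  50.        ]
```

View pics/c_rest_top.png

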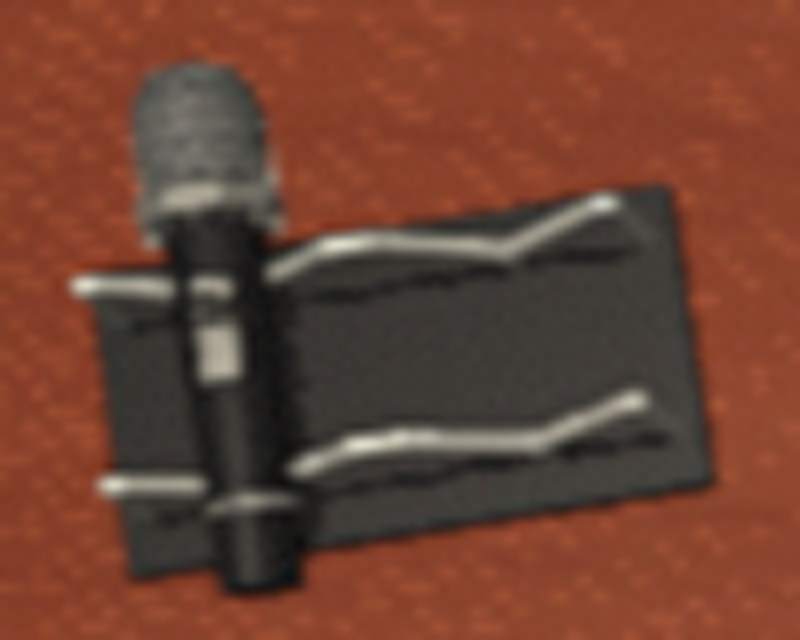

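View pics/c_tube_top.png

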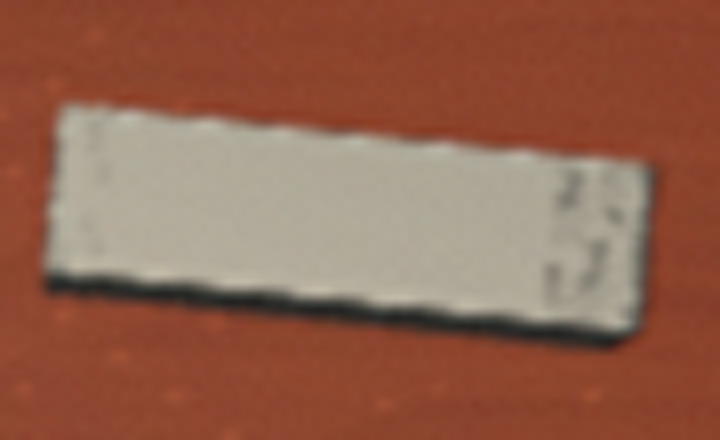

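View pics/c_tube_scene.png

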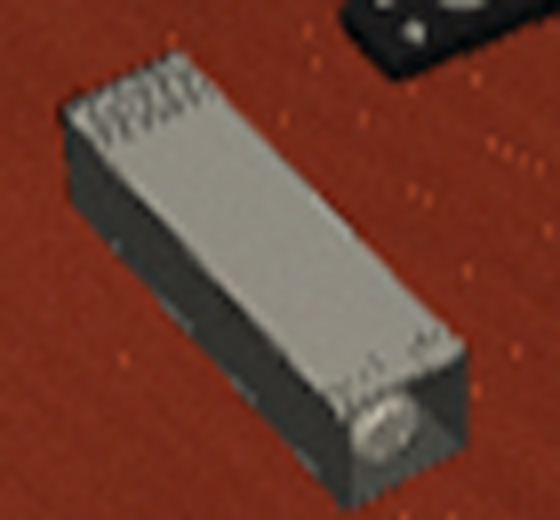

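View pics/c_rest_scene.png

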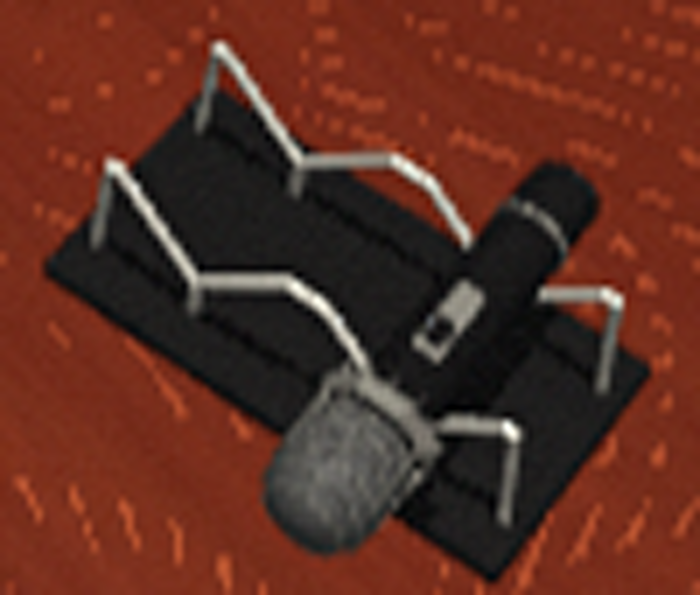

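```bash
python3 - <<'E'
from h import *
C={'mouth_hx':((287.5,178.1),(258.1,226.25)),'mouth_lx':((286,199.4),(273.1,218.75)),
'cl_hx':((361.25,185),(223.1,188.5)),'cl_lx':((358.75,206.25),(237.25,181.5)),
'notch_far':((183.1,161.25),(312.9,305.3)),'notch_near':((186.9,185),(327.9,287.9)),
'top_far':((195.6,155.4),(301.4,288.3)),'top_near':((199.4,180),(316.1,271.7)),
'base_fr':((203.5,153.5),(291.5,303)),'base_nr':((209,190.5),(316.5,278.5))}
P={}
for k,(a,b) in C.items():
    p,e=tri([ray('top',*a),ray('scene',*b)]); P[k]=p; print(k,p.round(1),np.round(e,1))
def yaw(a): return np.degrees(np.arctan2(a[1],a[0]))
c=[P[k] for k in ('mouth_hx','mouth_lx','cl_hx','cl_lx')]
print('tube c',np.mean(c,0),'x axis yaw',yaw(c[2]+c[3]-c[0]-c[1]), np.linalg.norm((c[2]+c[3]-c[0]-c[1])/2))
print('rest yaw',yaw(P['notch_far']-P['notch_near']),yaw(P['top_far']-P['top_near']),'free xy',(P['notch_far']+P['notch_near'])/2)
for n,p in {'cap':(296,260),'bowl':(261,107),'tablet':(359,131),'remote':(350,270),'inc':(209,265),'cup':(185,107)}.items(): print(n,onz('top',*p,20).round())
E
```

```text
mouth_hx [587.4 -56.4  53.6] [2.1 2.1]
mouth_lx [531.  -53.8  47.8] [1.4 1.4]
cl_hx [ 571.6 -254.    51.4] [3.6 3.6]
cl_lx [ 515.9 -249.1   50.2] [0.8 0.8]
notch_far [635.6 230.6  24.9] [1.7 1.7]
notch_near [568.7 217.8  26.4] [2.5 2.5]
top_far [642.3 190.   65. ] [2.1 2.1]
top_near [576.2 177.1  64.5] [1.6 1.6]
base_fr [664.1 179.    2.7] [1.9 1.9]
base_nr [ 5.579e+02  1.623e+02 -3.000e-01] [4.3 4.3]
tube c [ 551.46375164 -153.320351     50.74386468] x axis yaw -94.50021515068615 197.09860337299497
rest yaw 10.833890718493624 11.04373053662095 free xy [602.12273938 224.19741827  25.64421329]
cap [371. -85.  20.]
bowl [798.  18.  20.]
tablet [ 734. -258.   20.]
remote [ 347. -231.   20.]
inc [354. 149.  20.]
cup [794. 232.  20.]
```

The crops confirm the choice. The grey tube has ribs at its -y end, and the mouth at +y shows the silver tail inside (scene (262,228)). The black rest's free place is at -y, at top (185,173). Next I move to a viewpoint that sees both.

```bash
cat >> h.py <<'E'
import json
def T_of(p,rpy):
    T=np.eye(4);T[:3,:3]=R.from_euler('xyz',rpy,degrees=True).as_matrix();T[:3,3]=p;return T
def getc(): return np.load('cmd.npy')
def setc(T): np.save('cmd.npy',T)
def row(T,C=None):
    C=getc() if C is None else C
    D=np.linalg.inv(C)@T
    return (D[:3,3]/10).round(2).tolist(), R.from_matrix(D[:3,:3]).as_rotvec().round(4).tolist()
def fromrow(s,t,C=None):
    C=getc() if C is None else C
    D=np.eye(4);D[:3,:3]=R.from_rotvec(t).as_matrix();D[:3,3]=np.array(s)*10;return C@D
E
python3 - <<'E'
from h import *
C=T_of([215.717,559.885,204.092],[180,0,158.928]); setc(C)
print(row(T_of([480,120,260],[180,0,85.5])))
E
```

```text
([-40.48, -31.54, -5.59], [0.0, -0.0, 1.2816])
```

```bash
python3 -m inch '[[[-40.5,-31.5,-5.6],[0,0,1.28],1],[[-40.5,-31.5,-5.6],[0,0,1.28],1],[[-40.5,-31.5,-5.6],[0,0,1.28],1],[[-40.5,-31.5,-5.6],[0,0,1.28],1],[[-40.5,-31.5,-5.6],[0,0,1.28],1],[[-40.5,-31.5,-5.6],[0,0,1.28],1],[[-40.5,-31.5,-5.6],[0,0,1.28],1],[[-40.5,-31.5,-5.6],[0,0,1.28],1],[[-40.5,-31.5,-5.6],[0,0,1.28],1],[[-40.5,-31.5,-5.6],[0,0,1.28],1],[[-40.5,-31.5,-5.6],[0,0,1.28],1],[[-40.5,-31.5,-5.6],[0,0,1.28],1],[[-40.5,-31.5,-5.6],[0,0,1.28],1],[[-40.5,-31.5,-5.6],[0,0,1.28],1]]'
python3 - <<'E'
from h import *
setc(fromrow([-40.5,-31.5,-5.6],[0,0,1.28])); C=getc(); print(C[:3,3])
im,T=snap('wrist','w1'); print(T[:3,3],telemetry.sense()['tcp_rot'])
print(row(T_of([551,-130,260],[180,0,85.5])))
E
```

```text
time: 1.55
tool_pos: [479.7, 121.3, 259.7]
tcp_rot: [-180.0, -0.0, 85.7]
ft_force: [0.0, -0.4, -1.3]
finger_gap: 85.0
[480.37902319 120.33521501 260.092     ]
[479.70241593 121.33913196 259.74268228] [-1.79967189e+02 -1.08769501e-02  8.56843612e+01]
([-24.42, 8.97, 0.01], [-0.0, -0.0, 0.0016])
```

View pics/w1.png

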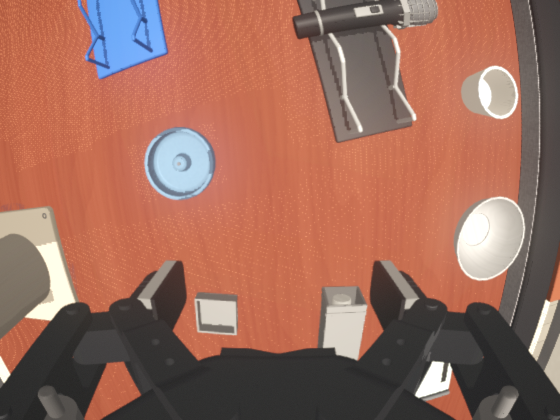

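The wrist view shows the black rest's free notches near (350,100) and (397,90), and the tube's mouth with the silver tail at (342,299). Next I look from above the tube.

```bash
python3 -m inch '[[[-24.4,9,8],[0,0,0],1],[[-24.4,9,8],[0,0,0],1],[[-24.4,9,8],[0,0,0],1],[[-24.4,9,8],[0,0,0],1],[[-24.4,9,8],[0,0,0],1],[[-24.4,9,8],[0,0,0],1],[[-24.4,9,8],[0,0,0],1],[[-24.4,9,8],[0,0,0],1]]'
python3 - <<'E'
from h import *
setc(fromrow([-24.4,9,8],[0,0,0])); C=getc(); print(C[:3,3])
im,T=snap('wrist','w2'); print(T[:3,3],telemetry.sense()['tcp_rot'])
crop('w1',290,0,420,145,5,'w1r'); crop('w1',310,275,380,360,7,'w1t')
E
```

```text
time: 2.4
tool_pos: [551.2, -128.8, 179.8]
tcp_rot: [-179.9, -0.0, 85.6]
ft_force: [-0.6, 0.5, -0.4]
finger_gap: 85.4
[ 551.34805096 -129.86350021  180.092     ]
[ 551.16216471 -128.78761279  179.76948355] [-1.79995541e+02 -2.92169126e-02  8.56628228e+01]
```

View pics/w2.png

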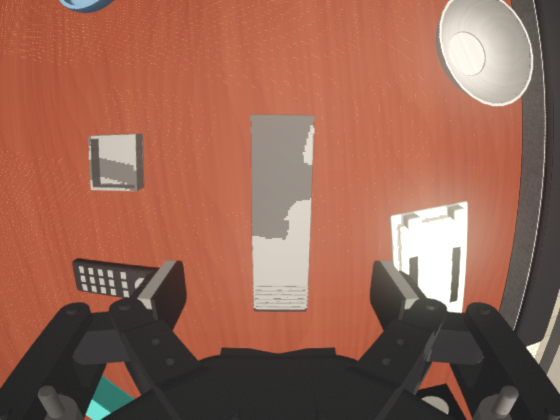

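View pics/w1r.png

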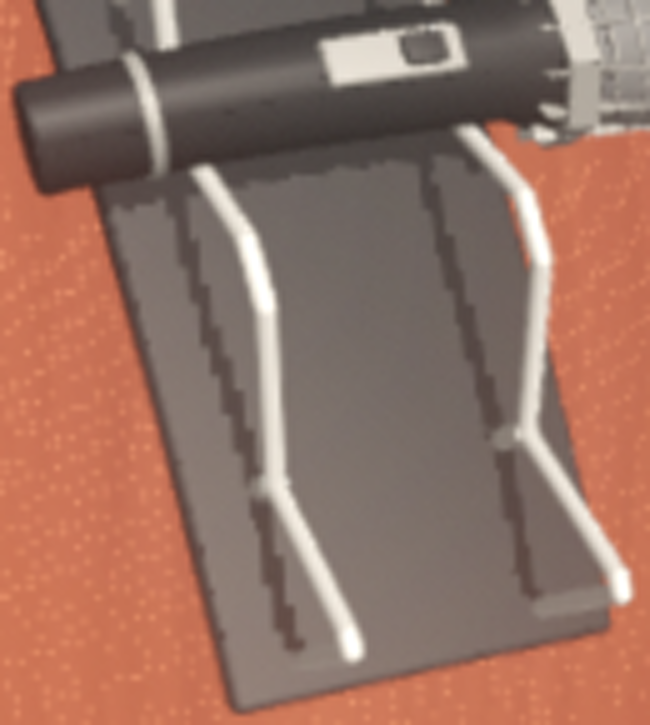

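View pics/w1t.png

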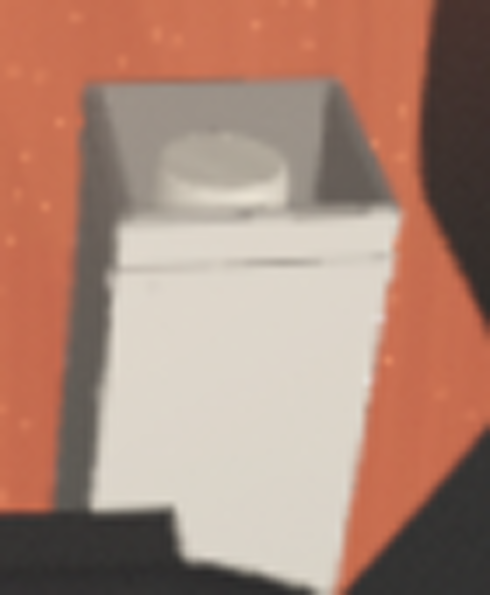

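```bash
python3 - <<'E'
from h import *
T1=np.load('pics/w1.npy');T2=np.load('pics/w2.npy')
w=lambda T,u,v: ray('wrist',u,v,T)
def yaw(a): return round(np.degrees(np.arctan2(a[1],a[0])),1)
m1,e1=tri([w(T1,326.9,305.7),w(T2,251.5,116)]); m2,e2=tri([w(T1,367.1,305.3),w(T2,314,116.3)])
print('mouth',m1.round(1),m2.round(1),e1,e2)
q=[onz('wrist',u,v,56,T2) for u,v in [(251.5,116),(314,116.3),(254,310),(307,310)]]
for a in q: print(a.round(1))
print('c',np.mean(q,0),yaw(q[2]+q[3]-q[0]-q[1]),np.linalg.norm(q[2]+q[3]-q[0]-q[1])/2)
D={'notch_near':((344,97.2),(186.9,185),(327.9,287.9)),'notch_far':((395,87.2),(183.1,161.25),(312.9,305.3)),
'top_near':((360.4,130.5),(199.4,180),(316.1,271.7)),'top_far':((415,118),(195.6,155.4),(301.4,288.3))}
P={}
for k,(a,b,c) in D.items():
    p,e=tri([w(T1,*a),ray('top',*b),ray('scene',*c)]); p2,_=tri([w(T1,*a),ray('scene',*c)]);P[k]=p
    print(k,p.round(1),np.round(e,1),p2.round(1), onz('wrist',*a,30 if 'notch' in k else 70,T1).round(1))
print(yaw(P['notch_far']-P['notch_near']),yaw(P['top_far']-P['top_near']),(P['notch_far']+P['notch_near'])/2)
a=[onz('wrist',*D[k][0],z,T1) for k,z in [('notch_near',31),('notch_far',31),('top_near',70),('top_far',70)]]
print(yaw(a[1]-a[0]),yaw(a[3]-a[2]),(a[0]+a[1])/2,(a[2]+a[3])/2)
E
```

```text
mouth [532.9 -52.5  54.2] [588.7 -56.9  57.1] [np.float64(0.021207304565188385), np.float64(0.02120730456540928)] [np.float64(0.01148167888066914), np.float64(0.011481678880641092)]
[533.1 -52.5  56. ]
[588.8 -56.9  56. ]
[ 516.2 -249.    56. ]
[ 572.4 -253.3   56. ]
c [ 552.62740051 -152.92813535   56.        ] -94.8 197.16591949483322
notch_near [568.6 217.6  26.2] [0.4 2.4 2.6] [567.8 218.4  26.3] [567.8 216.9  30. ]
notch_far [636.1 230.3  25.8] [1.2 1.2 2.3] [636.  231.   26.5] [635.6 229.2  30. ]
top_near [576.6 176.7  65.1] [1.1 1.1 2.2] [576.4 177.3  65.6] [576.1 176.   70. ]
top_far [643.3 189.9  67. ] [1.8 1.9 2.9] [643.4 191.2  68.5] [643.8 189.3  70. ]
10.7 11.2 [602.36971735 223.93987782  25.98683336]
10.2 11.1 [601.38967022 222.96602565  31.        ] [609.97071899 182.68679872  70.        ]
```

```bash
python3 - <<'E'
from h import *
print(row(T_of([554.3,-134,27],[180,0,85.3])))
E
```

```text
([-0.39, 0.33, 15.31], [-0.0, -0.0, 0.0051])
```

```bash
python3 -m inch '[[[-0.4,0.3,5],[0,0,0.005],1],[[-0.4,0.3,9],[0,0,0.005],1],[[-0.4,0.3,12],[0,0,0.005],1],[[-0.4,0.3,14],[0,0,0.005],1],[[-0.4,0.3,15.3],[0,0,0.005],1],[[-0.4,0.3,15.3],[0,0,0.005],1],[[-0.4,0.3,15.3],[0,0,0.005],0],[[-0.4,0.3,15.3],[0,0,0.005],0],[[-0.4,0.3,15.3],[0,0,0.005],0],[[-0.4,0.3,15.3],[0,0,0.005],0],[[-0.4,0.3,15.3],[0,0,0.005],0],[[-0.4,0.3,15.3],[0,0,0.005],0]]' 80
python3 - <<'E'
from h import *
setc(fromrow([-.4,.3,15.3],[0,0,.005])); print(getc()[:3,3])
E
```

```text
time: 3.65
tool_pos: [555.1, -134.6, 28.9]
tcp_rot: [179.9, 0.0, 85.3]
ft_force: [-1.0, 0.6, 7.8]
finger_gap: 0.2
[ 554.0315528  -134.08236473   27.092     ]
```

```bash
python3 - <<'E'
from h import *
snap('wrist','w3');snap('scene','s3'); print(telemetry.sense()['finger_gap'])
E
```

```text
-0.2587726362799192
```

View pics/w3.png

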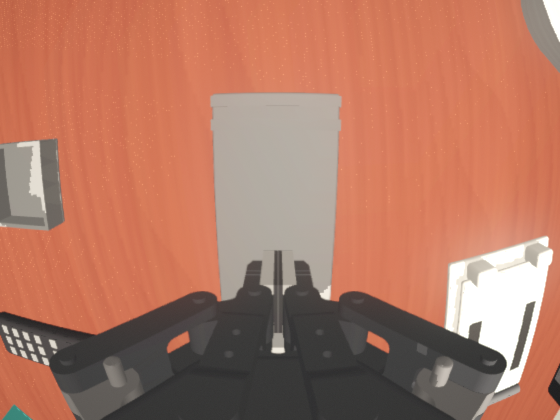

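View pics/s3.png

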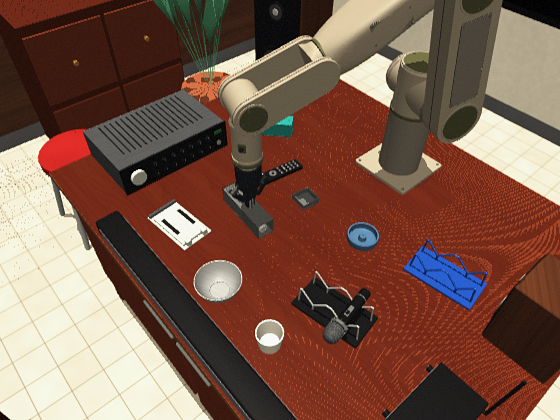

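```bash
python3 - <<'E'
from h import *
T=np.load('pics/w3.npy')
for p in ([0,0,11],[0,0,0],[0,0,-20]): print(p,proj('wrist',(T@np.r_[p,1])[:3],T))
for p in ((532.9,-52.5,56),(588.7,-56.9,56),(532.9,-52.5,0),(588.7,-56.9,0)): print(proj('wrist',p,T))
crop('w3',200,80,360,360,2.8,'w3c'); crop('s3',200,140,300,250,7,'s3c')
print(telemetry.sense())
E
```

```text
[0, 0, 11] [278.11029818 239.59631614]
[0, 0, 0] [278.1164726  246.42300289]
[0, 0, -20] [278.12926286 260.99811941]
[212.48580624  97.01102867]
[340.24449937  96.46522485]
[230.44634632 103.98872921]
[322.75281911 103.61046755]
{'time': 3.75, 'joint_pos': array([-1.87749626e+01,  1.17023161e+01,  9.96258408e+01, -6.97744486e-03,
        6.85294418e+01, -1.40588334e+01]), 'qd': array([-0.07328718,  0.00633616, -0.01929767,  0.0035551 ,  0.11926206,
       -0.01450757]), 'joint_efforts': array([ 1.18405768e-01, -5.19395792e+01, -4.24290991e+01,  1.21414647e-01,
       -6.64142948e-01,  5.09151505e-04]), 'tool_pos': array([ 555.12389826, -134.67839612,   28.87156282]), 'tcp_rot': array([1.79863443e+02, 4.08966748e-02, 8.52863679e+01]), 'ft_force': array([-2.15125954,  0.06141324,  7.10433287]), 'wrist_torque': array([ 0.00865997,  0.35960514, -0.00321558]), 'finger_gap': -0.2587726362799192}
```

View pics/w3c.png

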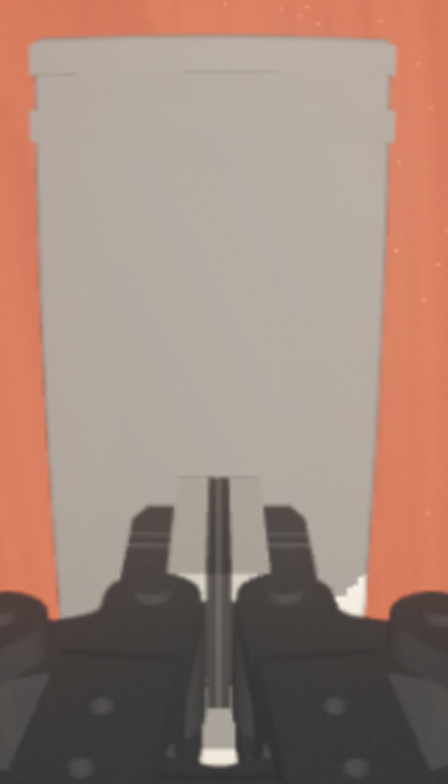

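View pics/s3c.png

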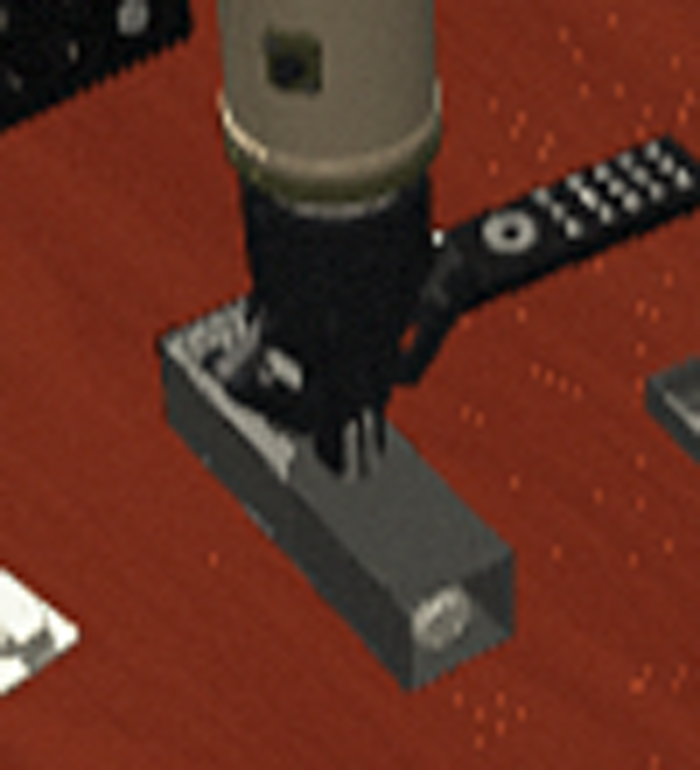

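```bash
python3 - <<'E'
from h import *
for n in ('w2','w3'):
    T=np.load(f'pics/{n}.npy'); print(n)
    for y in (0,42.5):
      for x in (-11,0,11):
        print(x,y,[ (z,*proj('wrist',(T@np.r_[x,y,z,1])[:3],T).round(0)) for z in (11,-2,-15,-27,-40)])
crop('w2',100,240,460,420,2.2,'w2c')
E
```

```text
w2
-11 0 [(11, np.float64(278.0), np.float64(257.0)), (-2, np.float64(278.0), np.float64(266.0)), (-15, np.float64(278.0), np.float64(276.0)), (-27, np.float64(278.0), np.float64(287.0)), (-40, np.float64(278.0), np.float64(300.0))]
0 0 [(11, np.float64(278.0), np.float64(240.0)), (-2, np.float64(278.0), np.float64(248.0)), (-15, np.float64(278.0), np.float64(257.0)), (-27, np.float64(278.0), np.float64(267.0)), (-40, np.float64(278.0), np.float64(279.0))]
11 0 [(11, np.float64(278.0), np.float64(222.0)), (-2, np.float64(278.0), np.float64(229.0)), (-15, np.float64(278.0), np.float64(237.0)), (-27, np.float64(278.0), np.float64(246.0)), (-40, np.float64(278.0), np.float64(257.0))]
-11 42.5 [(11, np.float64(347.0), np.float64(256.0)), (-2, np.float64(352.0), np.float64(265.0)), (-15, np.float64(356.0), np.float64(275.0)), (-27, np.float64(362.0), np.float64(285.0)), (-40, np.float64(368.0), np.float64(298.0))]
0 42.5 [(11, np.float64(348.0), np.float64(239.0)), (-2, np.float64(353.0), np.float64(247.0)), (-15, np.float64(358.0), np.float64(256.0)), (-27, np.float64(364.0), np.float64(
[... 971 characters left out ...]
0))]
-11 42.5 [(11, np.float64(347.0), np.float64(256.0)), (-2, np.float64(352.0), np.float64(265.0)), (-15, np.float64(356.0), np.float64(275.0)), (-27, np.float64(362.0), np.float64(285.0)), (-40, np.float64(368.0), np.float64(298.0))]
0 42.5 [(11, np.float64(348.0), np.float64(239.0)), (-2, np.float64(353.0), np.float64(247.0)), (-15, np.float64(358.0), np.float64(256.0)), (-27, np.float64(364.0), np.float64(266.0)), (-40, np.float64(370.0), np.float64(277.0))]
11 42.5 [(11, np.float64(350.0), np.float64(222.0)), (-2, np.float64(355.0), np.float64(229.0)), (-15, np.float64(360.0), np.float64(237.0)), (-27, np.float64(366.0), np.float64(245.0)), (-40, np.float64(373.0), np.float64(256.0))]
```

View pics/w2c.png

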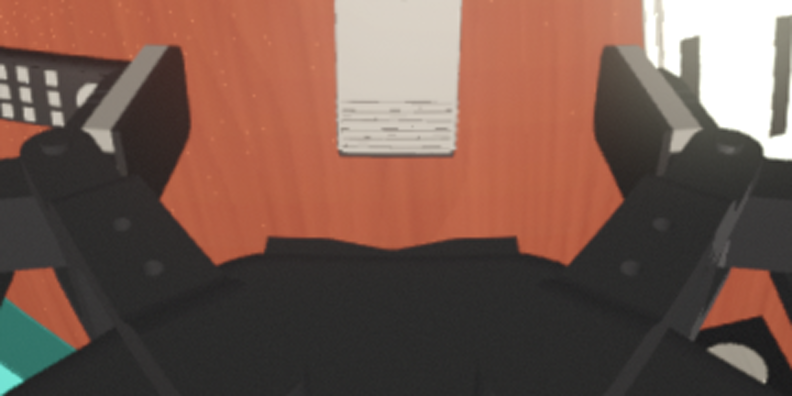

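The fingers shut on top of the tube. The picture puts the shut tips about 28 mm behind the reported TCP, not 11 mm ahead of it. Contact with the tube top (z 56) at TCP z 29 agrees with that. I'll use the observed offset from here on, checking contact as I go. The tube has not moved.

```bash
python3 -m inch '[[[0,0,-2],[0,0,0],0],[[0,0,-4],[0,0,0],1],[[0,0,-4],[0,0,0],1],[[0,0,-4],[0,0,0],1],[[0,0,-4],[0,0,0],1],[[0,0,-4],[0,0,0],1],[[0,0,-4],[0,0,0],1],[[0,0,-4],[0,0,0],1],[[0,0,-2],[0,0,0],1],[[0,0,0],[0,0,0],1],[[0,0,1.5],[0,0,0],1],[[0,0,2.5],[0,0,0],1],[[0,0,2.5],[0,0,0],1]]' 40
python3 - <<'E'
from h import *
setc(fromrow([0,0,2.5],[0,0,0])); print(getc()[:3,3])
snap('wrist','w4');snap('scene','s4')
crop('s4',200,140,300,250,7,'s4c')
E
```

```text
time: 5.05
tool_pos: [552.6, -133.6, 0.2]
tcp_rot: [-179.8, -0.0, 85.3]
ft_force: [-0.4, 0.1, 0.7]
finger_gap: 85.8
[ 554.0315528  -134.08236473    2.092     ]
```

View pics/w4.png

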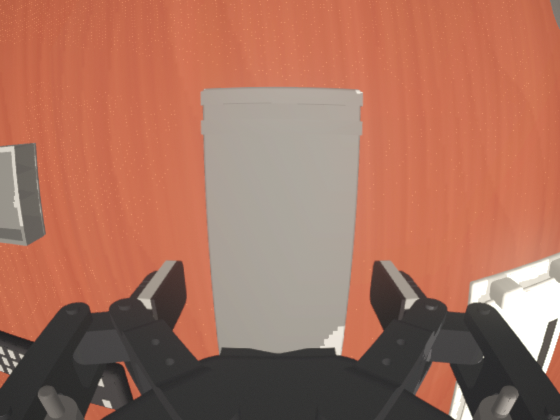

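View pics/s4c.png

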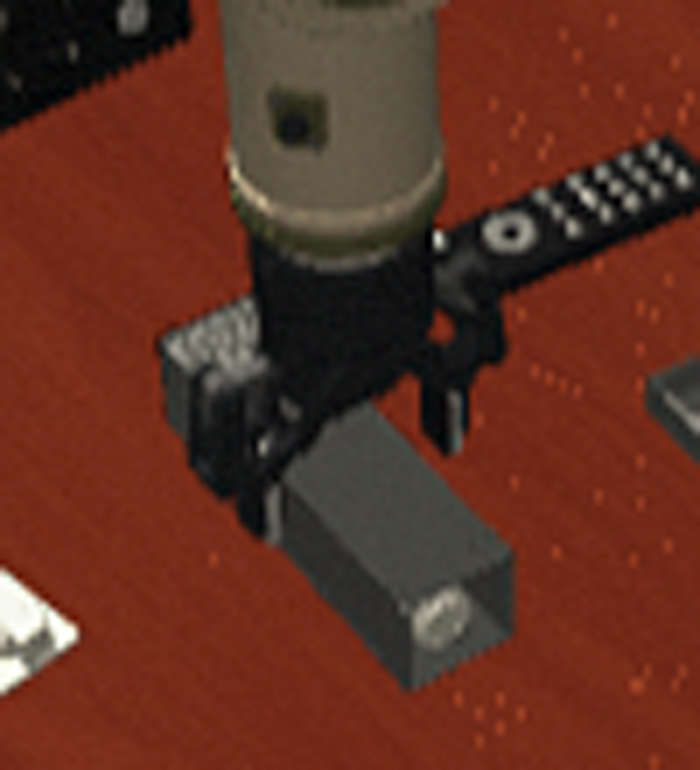

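```bash
python3 -m inch '[[[0,0,0.7],[0,0,0],1],[[0,0,1.4],[0,0,0],1],[[0,0,1.4],[0,0,0],1],[[0,0,1.4],[0,0,0],0],[[0,0,1.4],[0,0,0],0],[[0,0,1.4],[0,0,0],0],[[0,0,1.4],[0,0,0],0],[[0,0,1.4],[0,0,0],0]]' 60
python3 - <<'E'
from h import *
setc(fromrow([0,0,1.4],[0,0,0])); print(getc()[:3,3])
print(telemetry.sense()['tool_pos'])
E
```

```text
time: 5.95
tool_pos: [554.4, -134.2, -11.5]
tcp_rot: [180.0, 0.0, 85.3]
ft_force: [-0.4, 0.3, 1.7]
finger_gap: 55.8
[ 554.0315528  -134.08236473  -11.908     ]
[ 554.40295885 -134.20427061  -11.47771094]
```

Gripped with a gap of 55.8 mm. Next I lift and tip to 20° with the mouth edge about 25 mm up.

```bash
python3 -m inch '[[[0,0,-1.5],[0,0,0],0],[[0,0,-3],[0,0,0],0],[[0,0,-4.5],[0,0,0],0],[[0,0,-5.4],[0,-0.08,0],0],[[0,0,-5.4],[0,-0.18,0],0],[[0,0,-5.4],[0,-0.26,0],0],[[0,0,-5.4],[0,-0.32,0],0],[[0,0,-5.4],[0,-0.35,0],0],[[0,0,-5.4],[0,-0.35,0],0],[[0,0,-5.4],[0,-0.35,0],0],[[0,0,-5.4],[0,-0.35,0],0]]'
python3 - <<'E'
from h import *
setc(fromrow([0,0,-5.4],[0,-.35,0])); print(getc()[:3,3])
im,T=snap('wrist','w5');snap('scene','s5')
p=(T@np.array([81,0,-11.5,1]))[:3]; print('mouth edge',p)
for d in (0,40,60,80): print(d,proj('wrist',(T@np.array([81+d,0,-14.5-15,1]))[:3],T))
crop('s5',190,130,310,260,6,'s5c')
for th in (24,26,28):
    t=np.radians(th); C=getc(); Tn=C.copy(); Tn[:3,:3]=T_of([0,0,0],[180,0,85.3])[:3,:3]@R.from_rotvec([0,-t,0]).as_matrix(); Tn[2,3]=25+81*np.sin(t)-11.5*np.cos(t)
    print(th,row(Tn))
E
```

```text
time: 7.05
tool_pos: [554.4, -134.5, 42.9]
tcp_rot: [179.9, 20.0, 85.2]
ft_force: [-0.1, -0.9, -2.5]
finger_gap: 55.2
[ 554.0315528  -134.08236473   42.092     ]
mouth edge [561.01699724 -54.74496551  25.95637003]
0 [278.18550639  92.3766166 ]
40 [278.20587077   5.34893299]
60 [278.207244   -33.03199449]
80 [278.20418453 -67.21898755]
24 ([-0.18, -0.0, -0.5], [0.0, -0.0689, 0.0])
26 ([-0.28, -0.0, -0.76], [0.0, -0.1038, 0.0])
28 ([-0.37, -0.0, -1.01], [0.0, -0.1387, 0.0])
```

View pics/w5.png

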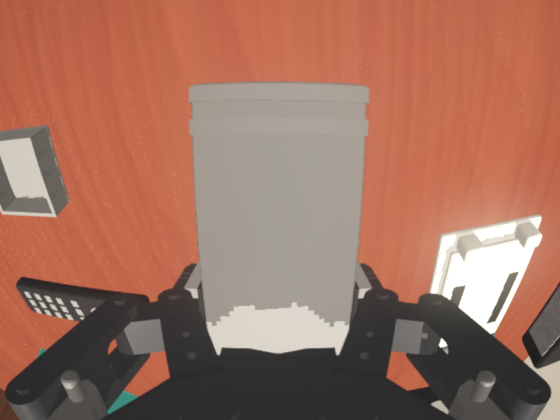

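View pics/s5c.png

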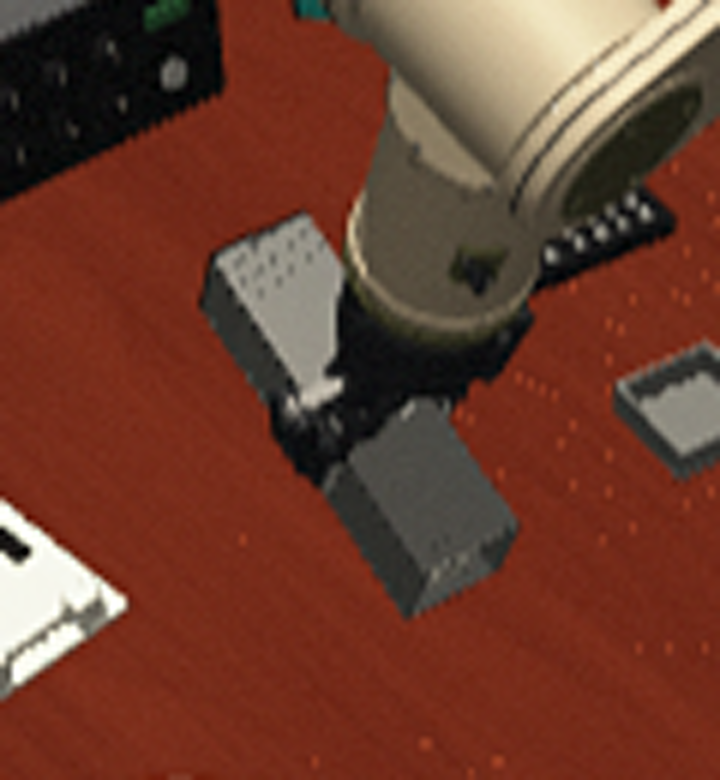

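At 20° the tail is still inside the mouth: the mouth edge is at wrist row 90 and nothing is out. I tip to 24°, then 26°.

```bash
python3 -m inch '[[[-0.1,0,-0.3],[0,-0.035,0],0],[[-0.2,0,-0.5],[0,-0.07,0],0],[[-0.2,0,-0.5],[0,-0.07,0],0],[[-0.2,0,-0.5],[0,-0.07,0],0],[[-0.2,0,-0.5],[0,-0.07,0],0],[[-0.2,0,-0.5],[0,-0.07,0],0]]'
python3 - <<'E'
from h import *
setc(fromrow([-.2,0,-.5],[0,-.07,0])); print(getc()[:3,3])
im,T=snap('scene','s6'); p=(T@np.array([81,0,-11.5,1]))[:3]; print('mouth edge',p)
crop('s6',190,130,310,260,6,'s6c')
for th in (26,28):
    t=np.radians(th); C=getc(); Tn=C.copy(); Tn[:3,:3]=T_of([0,0,0],[180,0,85.3])[:3,:3]@R.from_rotvec([0,-t,0]).as_matrix(); Tn[2,3]=25+81*np.sin(t)-11.5*np.cos(t)
    print(th,row(Tn))
E
```

```text
time: 7.75
tool_pos: [554.0, -134.6, 47.5]
tcp_rot: [180.0, 24.0, 85.3]
ft_force: [-0.4, -0.5, -3.4]
finger_gap: 55.5
[ 554.01810223 -134.24606947   47.47465918]
mouth edge [560.48068573 -56.22929989  25.0567725 ]
26 ([-0.11, -0.0, -0.25], [0.0, -0.0338, 0.0])
28 ([-0.22, -0.0, -0.49], [0.0, -0.0687, 0.0])
```

View pics/s6c.png

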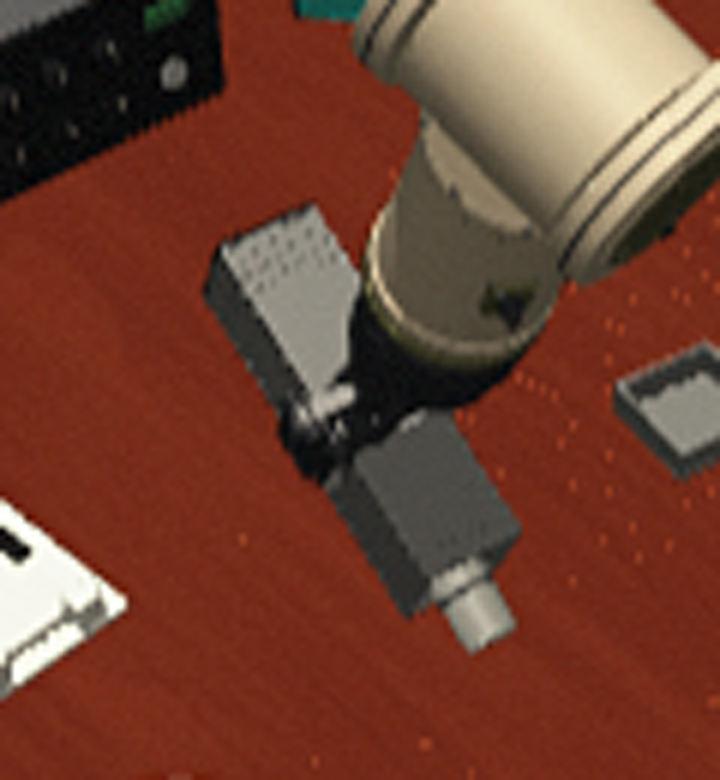

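The silver tail is sliding out (scene (269,235)). I hold a moment longer and look again.

```bash
python3 -m inch '[[[0,0,0],[0,0,0],0],[[0,0,0],[0,0,0],0],[[0,0,0],[0,0,0],0]]'
python3 - <<'E'
from h import *
im,T=snap('scene','s7'); snap('wrist','w7')
crop('s7',190,130,310,260,6,'s7c')
for d in (0,20,40,60,80):
  for zz in (-14.5,-29.5): print(d,zz,(proj('scene',(T@np.array([81+d,0,zz,1]))[:3])-[190,130])*6)
E
```

```text
time: 8.1
tool_pos: [554.2, -134.3, 47.7]
tcp_rot: [180.0, 24.1, 85.3]
ft_force: [-0.4, -0.7, -1.8]
finger_gap: 55.3
0 -14.5 [449.23043286 586.09791626]
0 -29.5 [455.958528   575.63859282]
20 -14.5 [470.39437827 619.33008293]
20 -29.5 [477.34851343 609.16870244]
40 -14.5 [491.67225453 652.74114672]
40 -29.5 [498.8547802  642.88109019]
60 -14.5 [513.0649841 686.3325561]
60 -29.5 [520.47827911 676.77724648]
80 -14.5 [534.57349942 720.10577523]
80 -29.5 [542.21997134 710.85867801]
```

View pics/s7c.png

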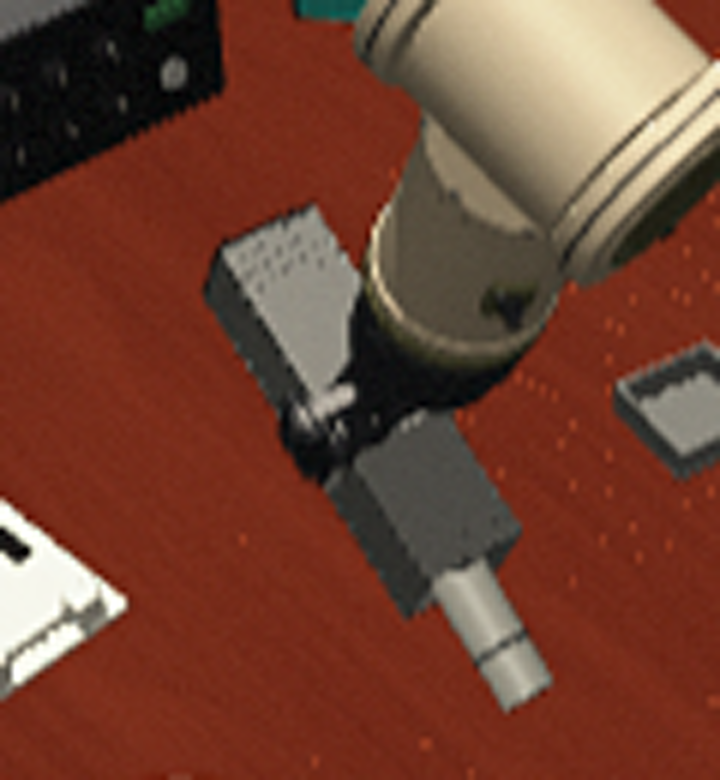

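View pics/w7.png

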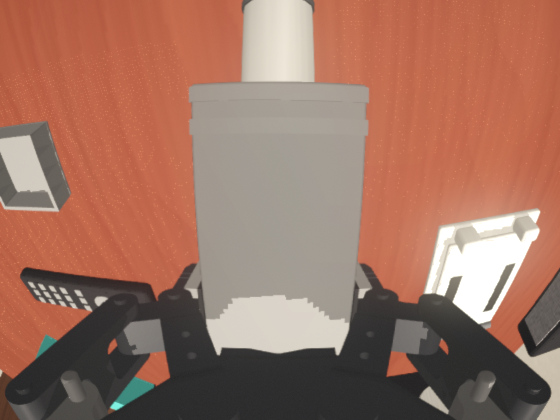

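The tail is about 68 mm out and resting on the cabinet (scene (278,245)). I now level the tube about the tail's contact point.

```bash
python3 - <<'E'
from h import *
C=getc(); p=np.array([149,0,-14.1]); up=C[:3,:3].T@np.array([0,0,1.])
for f,l in ((.13,1.5),(.26,3),(.36,4.5),(.42,6),(.42,3.2)):
    s=p-R.from_rotvec([0,f,0]).apply(p)+l*up; print(f,(s/10).round(2))
    T=fromrow(s/10,[0,f,0]); print('   edge z',(T@np.array([81,0,-11.5,1]))[2].round(1),(T@np.array([-119,0,-11.5,1]))[2].round(1),T[:3,3].round(1))
E
```

```text
0.13 [0.25 0.   1.78]
   edge z 18.0 75.2 [ 553.6 -139.2   30.2]
0.26 [0.74 0.   3.51]
   edge z 10.9 42.7 [ 553.4 -141.8   12.4]
0.36 [1.27 0.   4.75]
   edge z 5.6 17.6 [ 553.4 -142.    -1. ]
0.42 [1.63 0.   5.41]
   edge z 3.0 3.0 [ 553.4 -141.4   -8.5]
0.42 [1.74 0.   5.66]
   edge z 0.2 0.2 [ 553.4 -141.4  -11.3]
```

```bash
python3 -m inch '[[[0.25,0,1.78],[0,0.13,0],0],[[0.74,0,3.51],[0,0.26,0],0],[[1.27,0,4.75],[0,0.36,0],0],[[1.63,0,5.41],[0,0.42,0],0],[[1.63,0,5.41],[0,0.42,0],0],[[1.63,0,5.41],[0,0.42,0],0],[[1.69,0,5.54],[0,0.42,0],0],[[1.74,0,5.66],[0,0.42,0],0],[[1.74,0,5.66],[0,0.42,0],0],[[1.74,0,5.66],[0,0.42,0],0]]'
python3 - <<'E'
from h import *
setc(fromrow([1.74,0,5.66],[0,.42,0])); print(getc()[:3,3])
im,T=snap('scene','s8'); snap('wrist','w8')
crop('s8',190,130,310,260,6,'s8c')
for d in (0,20,40,60,80):
  for zz in (-29.5,): print(d,zz,(proj('scene',(T@np.array([81+d,0,zz,1]))[:3])-[190,130])*6)
E
```

```text
time: 9.2
tool_pos: [553.6, -140.7, -11.2]
tcp_rot: [180.0, 0.0, 85.4]
ft_force: [-0.1, 0.3, -3.0]
finger_gap: 55.5
[ 553.42920762 -141.4134114   -11.30120673]
0 -29.5 [443.73469172 591.92994478]
20 -29.5 [466.63921596 616.60069827]
40 -29.5 [489.89973942 641.65490304]
60 -29.5 [513.52462691 667.10156892]
80 -29.5 [537.52250738 692.94999027]
```

View pics/s8c.png

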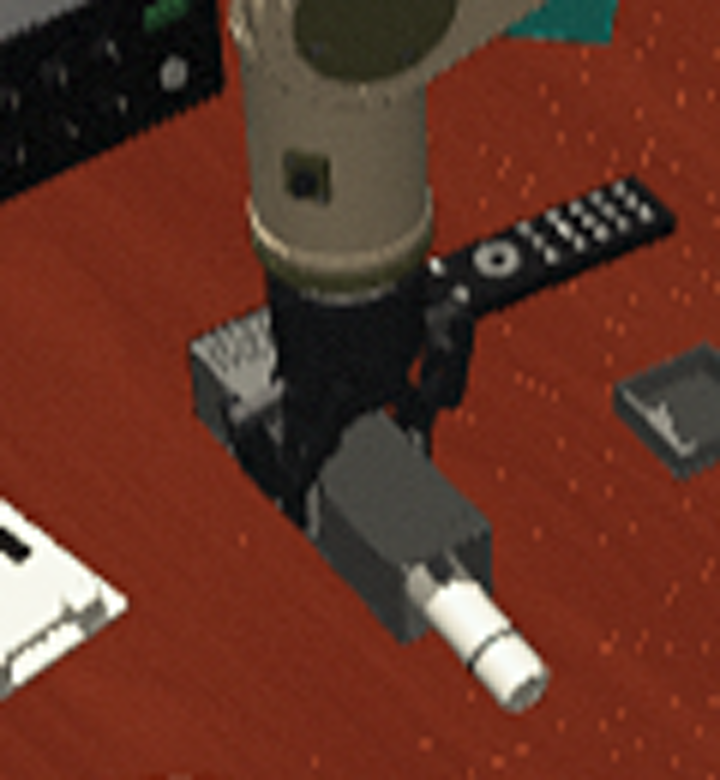

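```bash
python3 -m inch '[[[0,0,0.1],[0,0,0],0],[[0,0,0.15],[0,0,0],0],[[0,0,0.15],[0,0,0],0],[[0,0,0.15],[0,0,0],1],[[0,0,0.15],[0,0,0],1],[[0,0,0.15],[0,0,0],1],[[0,0,0.15],[0,0,0],1],[[0,0,0.15],[0,0,0],1],[[0,0,0.15],[0,0,0],1],[[0,0,-3],[0,0,0],1],[[0,0,-7],[0,0,0],1],[[2,0,-10],[0,0,0],1],[[6,0,-11],[0,0,0],1],[[10,0,-11],[0,0,0],1],[[10,0,-11],[0,0,0],1],[[10,0,-11],[0,0,0],1]]'
python3 - <<'E'
from h import *
setc(fromrow([10,0,-11],[0,0,0])); print(getc()[:3,3])
snap('wrist','w9'); snap('scene','s9')
crop('s9',190,130,310,260,6,'s9c')
E
```

```text
time: 10.9
tool_pos: [561.6, -41.0, 98.7]
tcp_rot: [-180.0, 0.0, 85.4]
ft_force: [-0.5, -0.1, 0.1]
finger_gap: 85.6
[561.61797346 -41.74925478  98.69879327]
```

View pics/w9.png

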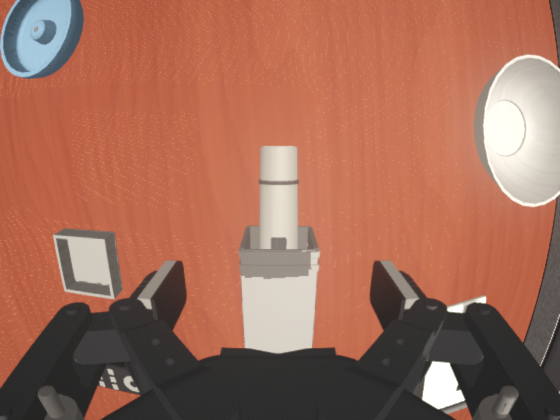

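View pics/s9c.png

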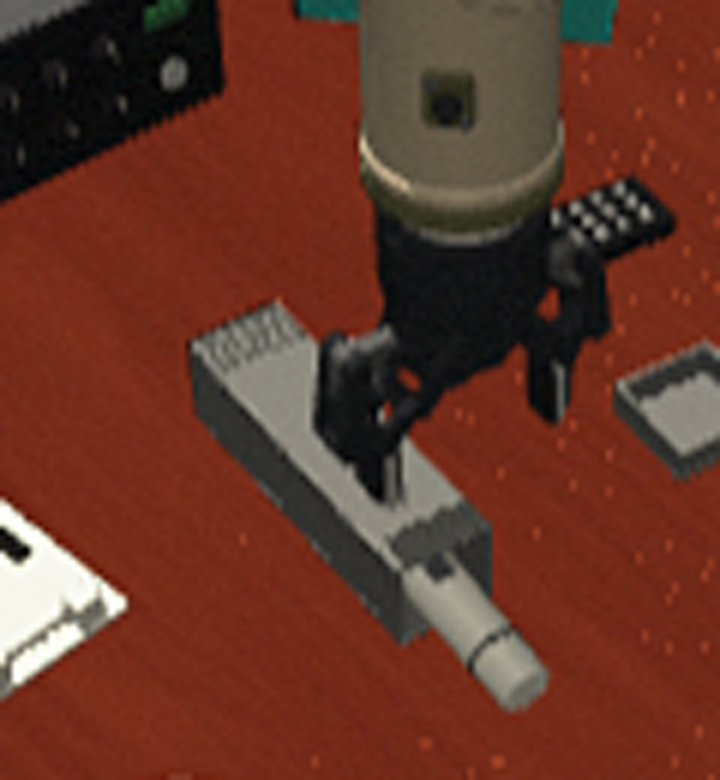

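The tube lies flat and released. The microphone is out with its tail at wrist (279,147), and the mouth is at row 230. Now I measure the tail.

```bash
python3 - <<'E'
from h import *
T=np.load('pics/w9.npy')
for z in (20,28): print('tail top',z,onz('wrist',279,147,z,T), 'sides@rad', onz('wrist',261,152,z-8,T),onz('wrist',297,152,z-8,T),'near mouth',onz('wrist',279.5,228,z+4,T))
crop('s9',255,215,295,260,14,'s9t')
print(tri([ray('wrist',279,147,T),ray('scene',190+530/6,130+668/6)]))
print('mouth top',onz('wrist',246,262,56,T),onz('wrist',319,262,56,T))
E
```

```text
tail top 20 [566.18502466   8.3255976   20.        ] sides@rad [551.68430138   4.9491756   12.        ] [580.02410641   2.69938084  12.        ] near mouth [561.55996029 -55.04996179  24.        ]
tail top 28 [566.20724475   8.91014025  28.        ] sides@rad [552.15724005   5.62062999  20.        ] [579.61482152   3.44087177  20.        ] near mouth [561.73357478 -52.38634438  32.        ]
(array([565.11822398,   9.95789968,  27.44886345]), [np.float64(1.536432650555983), np.float64(1.536432650555707)])
mouth top [536.23318501 -68.27189055  56.        ] [588.61272265 -72.52651587  56.        ]
```

View pics/s9t.png

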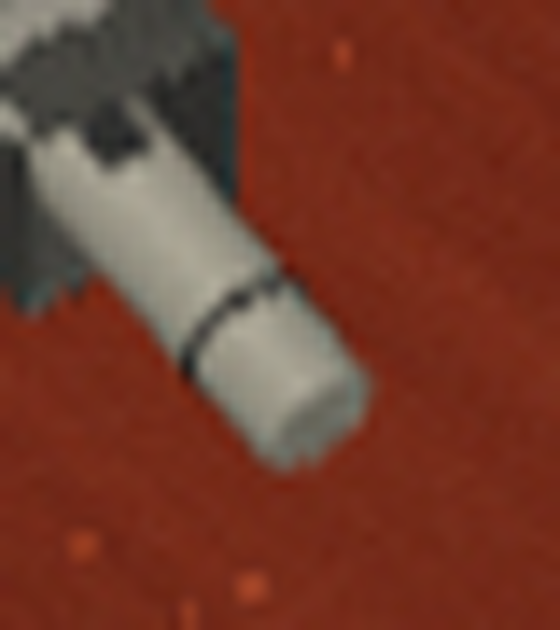

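```bash
python3 -m inch '[[[3.4,0.07,4],[0,0,0],1],[[3.4,0.07,8],[0,0,0],1],[[3.4,0.07,10.5],[0,0,0],1],[[3.4,0.07,11.8],[0,0,0],1],[[3.4,0.07,12.3],[0,0,0],1],[[3.4,0.07,12.3],[0,0,0],1],[[3.4,0.07,12.3],[0,0,0],0],[[3.4,0.07,12.3],[0,0,0],0],[[3.4,0.07,12.3],[0,0,0],0],[[3.4,0.07,12.3],[0,0,0],0],[[3.4,0.07,12.3],[0,0,0],0],[[3.4,0.07,12.3],[0,0,0],0],[[3.4,0.07,12.3],[0,0,0],0],[[3.4,0.07,12.3],[0,0,0],0]]' 100
python3 - <<'E'
from h import *
setc(fromrow([3.4,.07,12.3],[0,0,0])); print(getc()[:3,3])
snap('wrist','w10'); snap('scene','s10')
crop('s10',220,160,310,260,7,'s10c')
E
```

```text
time: 12.4
tool_pos: [565.9, -8.0, -23.2]
tcp_rot: [179.9, 0.0, 85.3]
ft_force: [-1.0, 0.3, 4.8]
finger_gap: 26.4
[565.09980295  -7.92076289 -24.30120673]
```

View pics/w10.png

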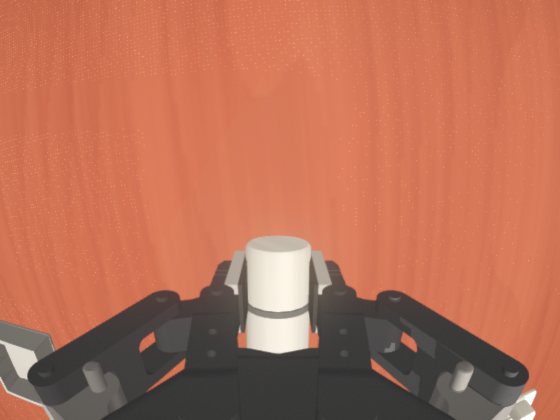

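View pics/s10c.png

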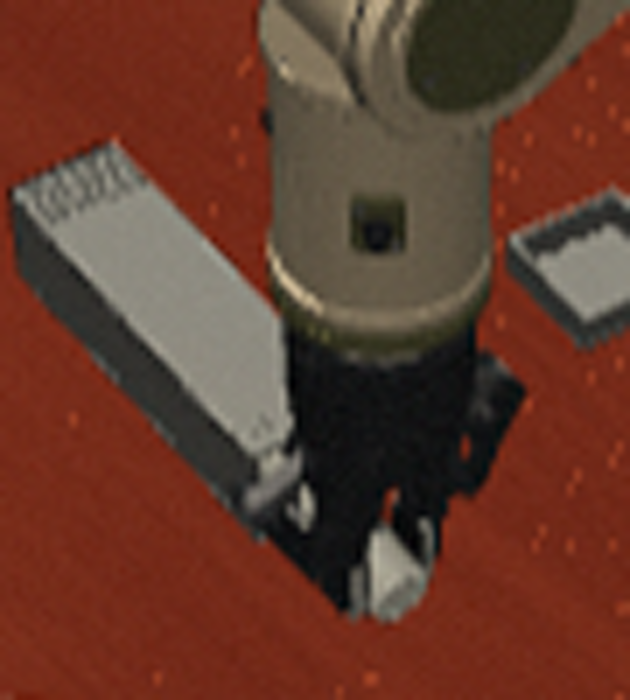

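```bash
python3 -m inch '[[[0,0,0],[0,0,0],0],[[0,0,0],[0,0,0],0]]'; python3 - <<'E'
from h import *
T=np.load('pics/w10.npy')
print([(z,proj('wrist',(T@np.r_[11,13.5,z,1])[:3],T).round(1)) for z in (-20,-25,-30,-35,-40,-70)])
print([(z,proj('wrist',(T@np.r_[17,0,z,1])[:3],T).round(1)) for z in (-20+3,-38,-52)])
crop('w10',200,220,360,360,5,'w10c')
E
```

```text
time: 12.7
tool_pos: [565.9, -8.0, -23.2]
tcp_rot: [179.9, 0.0, 85.3]
ft_force: [-1.1, 0.5, 5.5]
finger_gap: 26.7
[(-20, array([305.4, 240.6])), (-25, array([306.3, 244.3])), (-30, array([307.1, 248.2])), (-35, array([308.1, 252.3])), (-40, array([309. , 256.7])), (-70, array([316.5, 290.3]))]
[(-17, array([278.1, 227.3])), (-38, array([278.2, 242.4])), (-52, array([278.2, 255. ]))]
```

View pics/w10c.png

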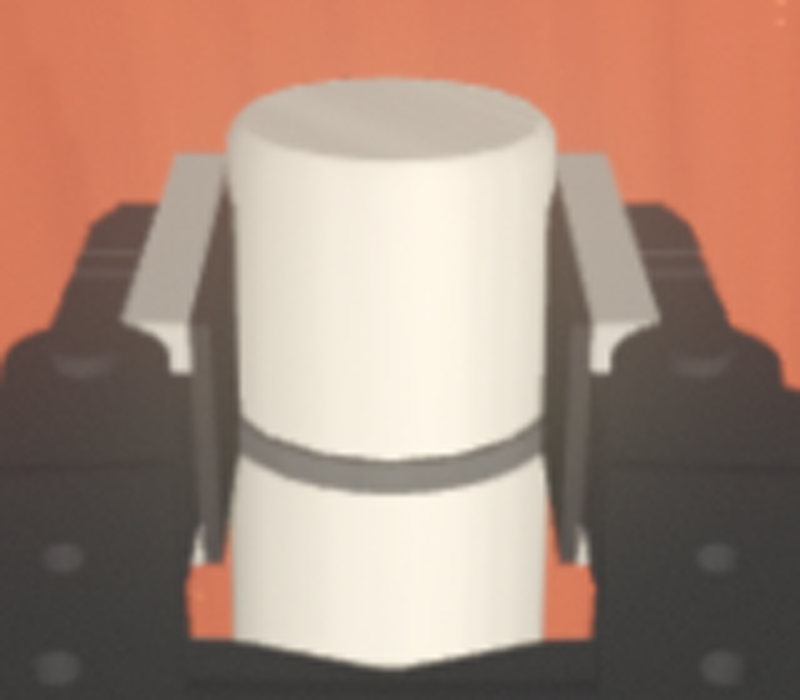

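Gripped, with the axis at about z 16 and the pads from about z 6 up, around the handle's widest part. I raise 3 mm and start drawing out.

```bash
python3 -m inch '[[[0,0,-0.2],[0,0,0],0],[[0.5,0,-0.3],[0,0,0],0],[[1.5,0,-0.3],[0,0,0],0],[[3,0,-0.3],[0,0,0],0],[[4.5,0,-0.3],[0,0,0],0],[[6,0,-0.3],[0,0,0],0],[[6,0,-0.3],[0,0,0],0]]'
python3 - <<'E'
from h import *
setc(fromrow([6,0,-.3],[0,0,0])); print(getc()[:3,3])
snap('wrist','w11'); snap('scene','s11')
crop('s11',200,160,320,275,6,'s11c')
E
```

```text
time: 13.4
tool_pos: [570.1, 54.8, -21.3]
tcp_rot: [180.0, -0.0, 85.4]
ft_force: [-1.0, -0.8, -1.1]
finger_gap: 26.2
[570.01306245  51.87773108 -21.30120673]
```

View pics/s11c.png

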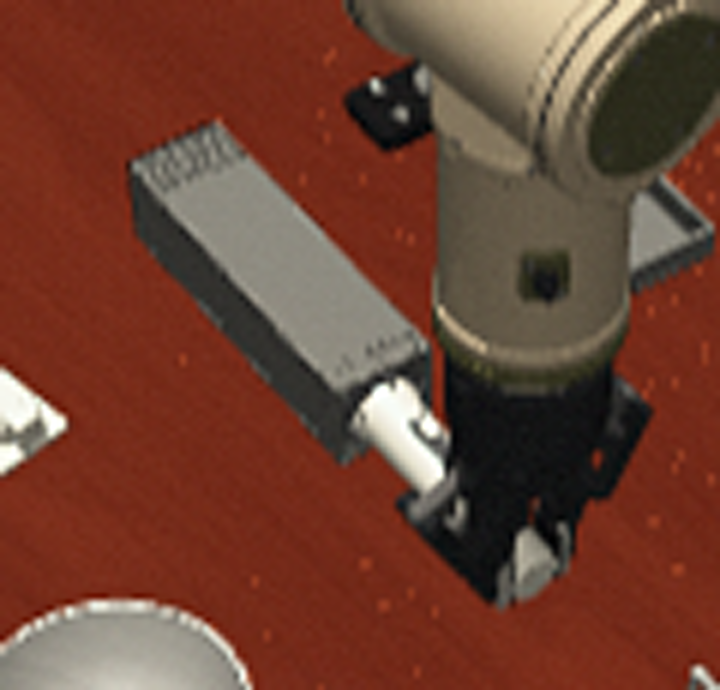

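View pics/w11.png

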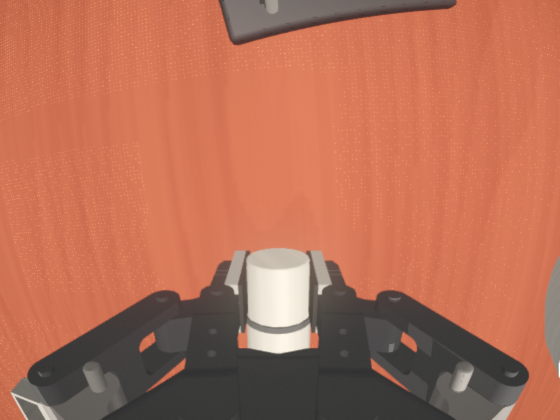

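The tail sits about 8 mm further back in the jaws (end edge row 265, was 252), so the mic slipped in the grip. The tube hasn't moved. The head is still about 55 mm inside the tube, so I regrasp lower and farther along the handle.

```bash
python3 -m inch '[[[0,0,0.2],[0,0,0],0],[[0,0,0.2],[0,0,0],0.55],[[0,0,0.2],[0,0,0],0.55],[[0,0,0.2],[0,0,0],0.55],[[0,0,0.2],[0,0,0],0.55],[[-0.6,0,0.4],[0,0,0],0.55],[[-1.2,0,0.6],[0,0,0],0.55],[[-1.2,0,0.8],[0,0,0],0.55],[[-1.2,0,0.8],[0,0,0],0.55],[[-1.2,0,0.8],[0,0,0],0.55]]'
python3 - <<'E'
from h import *
setc(fromrow([-1.2,0,.8],[0,0,0])); print(getc()[:3,3])
snap('wrist','w12');crop('w12',180,200,380,380,4,'w12c')
E
```

```text
time: 14.5
tool_pos: [568.9, 39.8, -29.4]
tcp_rot: [-180.0, -0.0, 85.3]
ft_force: [0.0, -0.3, -0.3]
finger_gap: 47.0
[569.03041055  39.91803228 -29.30120673]
```

View pics/w12c.png

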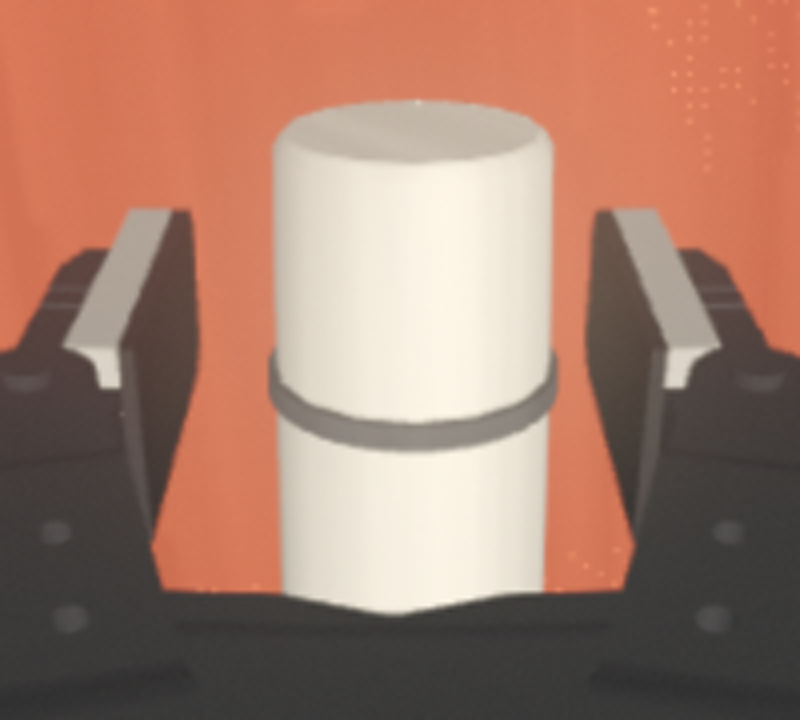

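```bash
python3 -m inch '[[[0.4,0.2,-0.2],[0,0,0],0.55],[[0.4,0.2,-0.2],[0,0,0],0.55],[[0.4,0.2,-0.2],[0,0,0],0],[[0.4,0.2,-0.2],[0,0,0],0],[[0.4,0.2,-0.2],[0,0,0],0],[[0.4,0.2,-0.2],[0,0,0],0],[[0.4,0.2,-0.2],[0,0,0],0],[[0.4,0.2,-0.2],[0,0,0],0]]' 120
python3 - <<'E'
from h import *
setc(fromrow([.4,.2,-.2],[0,0,0])); print(getc()[:3,3])
im,T=snap('wrist','w13');crop('w13',180,200,380,380,4,'w13c')
E
```

```text
time: 15.35
tool_pos: [571.8, 43.9, -26.8]
tcp_rot: [179.9, -0.0, 85.3]
ft_force: [-0.3, 2.2, 4.9]
finger_gap: 26.7
[571.35124432  43.74082323 -27.30120673]
```

View pics/w13c.png

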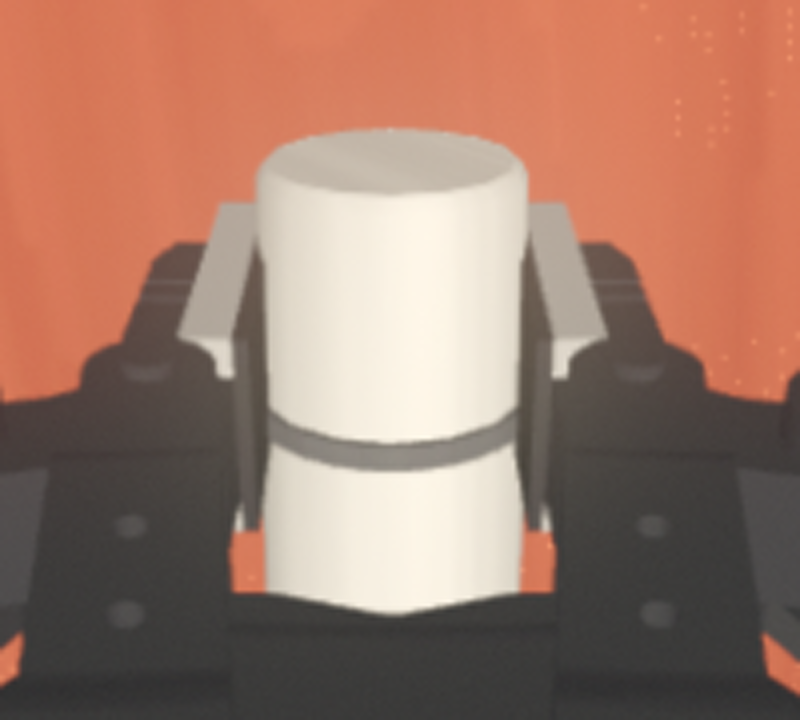

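```bash
python3 -m inch '[[[0,0,-0.1],[0,0,0],0],[[0,0,-0.2],[0,0,0],0],[[0.2,0,-0.2],[0,0,0],0],[[0.6,0,-0.2],[0,0,0],0],[[1.2,0,-0.2],[0,0,0],0],[[2,0,-0.2],[0,0,0],0],[[2.8,0,-0.2],[0,0,0],0],[[3.4,0,-0.2],[0,0,0],0],[[3.8,0,-0.2],[0,0,0],0],[[4,0,-0.2],[0,0,0],0],[[4,0,-0.2],[0,0,0],0]]' 120
python3 - <<'E'
from h import *
setc(fromrow([4,0,-.2],[0,0,0])); print(getc()[:3,3])
im,T=snap('wrist','w14');crop('w14',180,200,380,380,4,'w14c')
snap('scene','s14');crop('s14',200,160,320,275,6,'s14c')
E
```

```text
time: 16.5
tool_pos: [575.7, 83.0, -24.2]
tcp_rot: [179.9, 0.1, 85.3]
ft_force: [-0.9, -2.1, 8.1]
finger_gap: 26.7
[574.62675066  83.60648588 -25.30120673]
```

View pics/w14c.png

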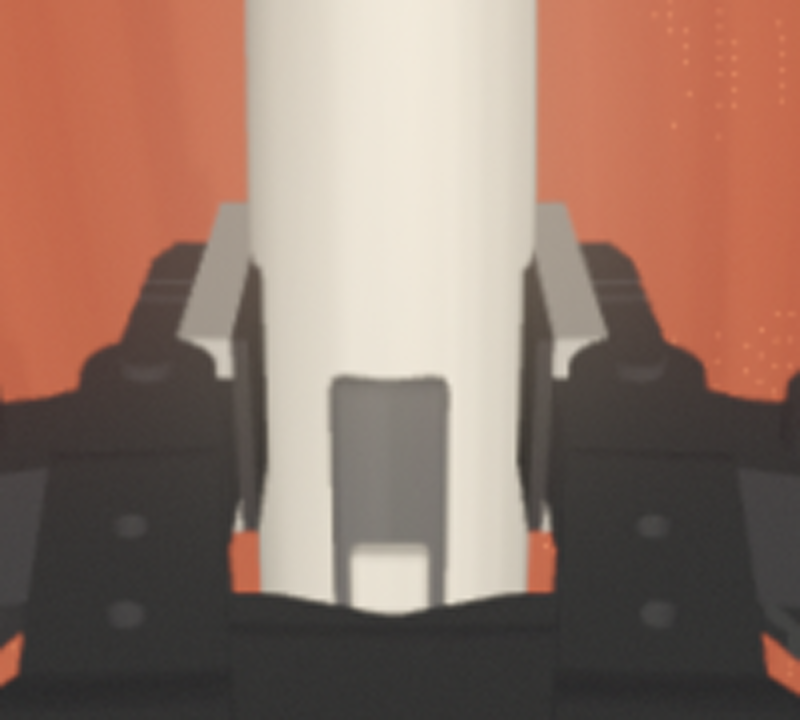

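View pics/s14c.png

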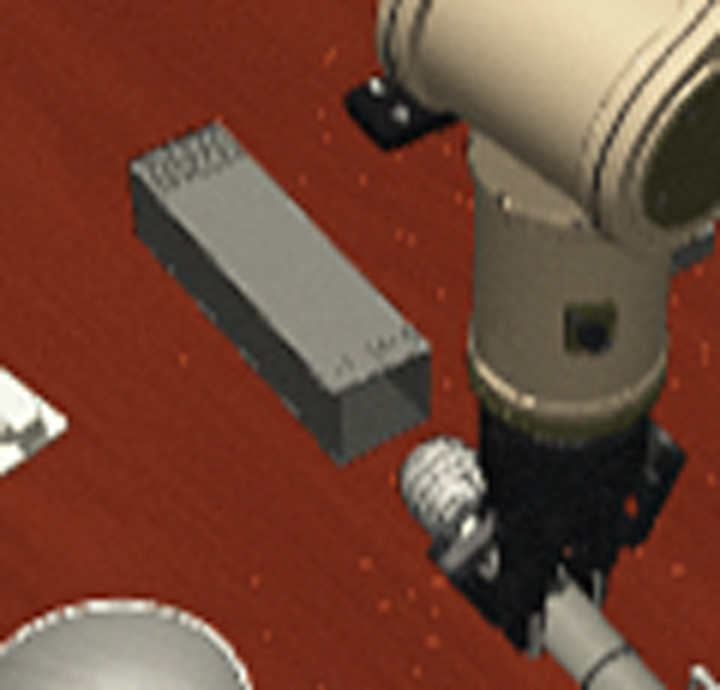

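Unexpected: the mic has run forward through the grip. The jaws now hold it near the switch, and the tail lies ahead toward +y. I check whether it is still moving.

```bash
python3 -m inch '[[[0,0,0],[0,0,0],0],[[0,0,0],[0,0,0],0]]' 
python3 - <<'E'
from h import *
im,T=snap('wrist','w15')
im,T=snap('top','t15');crop('top','t15',0,0,0,1,'x') if 0 else crop('t15',200,120,400,270,4,'t15c')
snap('scene','s15')
print(telemetry.sense()['finger_gap'])
E
```

```text
time: 16.8
tool_pos: [575.7, 83.0, -24.2]
tcp_rot: [179.9, 0.0, 85.3]
ft_force: [0.9, -2.7, 8.0]
finger_gap: 26.3
26.86681677735428
```

View pics/w15.png

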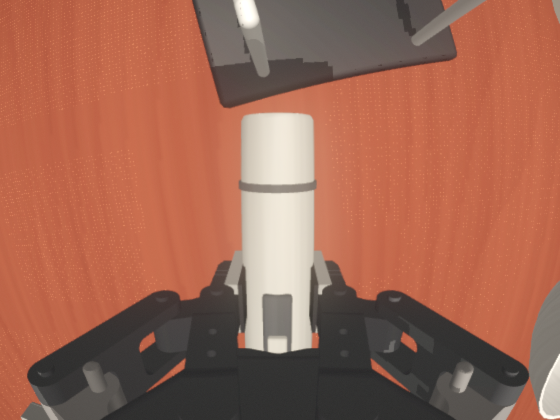

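View pics/t15c.png

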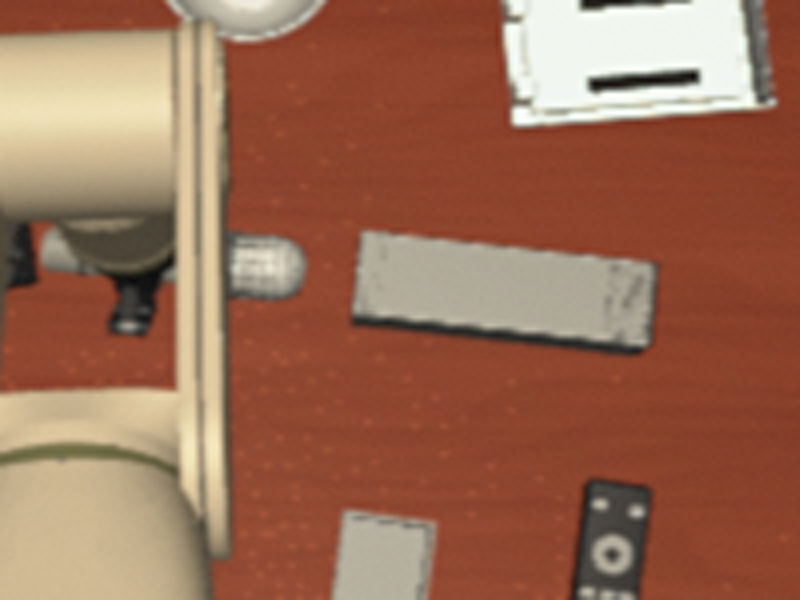

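View pics/s15.png

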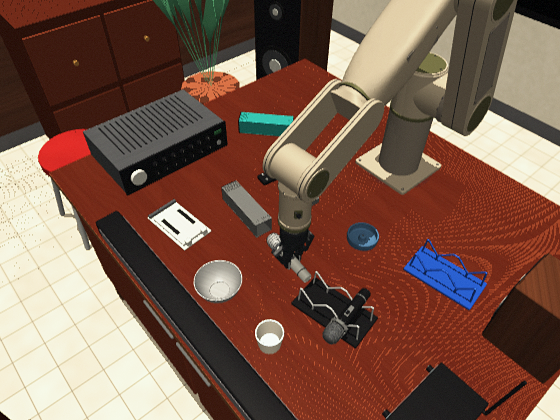

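The mic is still now, lying out of the tube. I measure where along it the jaws are, then test-lift slightly.

```bash
python3 - <<'E'
from h import *
T=np.load('pics/w15.npy'); Ti=np.linalg.inv(T)
for nm,u,v,z in (('tail',278,117,27),('tail',278,117,32),('band',278,186,30),('switch',278,294,34)): 
    p=onz('wrist',u,v,z,T); print(nm,z,p.round(1),(Ti@np.r_[p,1])[:3].round(1))
print(onz('top',200+303/4,120+265/4,22).round(1), 'head tip')
print(onz('wrist',225,107,12,T),onz('wrist',456,60,12,T),'rest base front corners')
E
python3 -m inch '[[[0,0,-0.3],[0,0,0],0],[[0,0,-0.7],[0,0,0],0],[[0,0,-1],[0,0,0],0],[[0,0,-1],[0,0,0],0],[[0,0,-1],[0,0,0],0]]'
python3 - <<'E'
from h import *
setc(fromrow([0,0,-1],[0,0,0])); print(getc()[:3,3])
snap('wrist','w16');snap('scene','s16');crop('s16',230,200,350,300,6,'s16c')
E
```

```text
tail 27 [581.3 152.9  27. ] [ 70.1  -0.1 -51.3]
tail 32 [581.2 152.8  32. ] [ 70.   -0.1 -56.3]
band 30 [579.2 128.   30. ] [ 45.1  -0.1 -54.2]
switch 34 [575.8  85.9  34. ] [  2.8  -0.1 -58.2]
[572.  -26.9  22. ] head tip
[560.07865426 159.42178865  12.        ] [663.76153851 177.41934433  12.        ] rest base front corners
time: 17.45
tool_pos: [574.4, 83.6, -15.5]
tcp_rot: [-180.0, -0.0, 85.3]
ft_force: [-0.4, 0.4, -2.5]
finger_gap: 26.2
[574.62675066  83.60648588 -15.30120673]
```

View pics/w16.png

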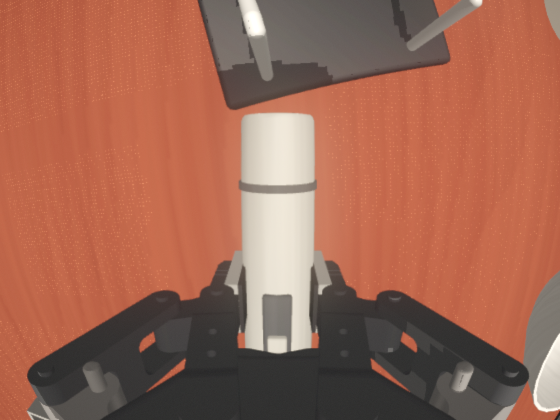

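View pics/s16c.png

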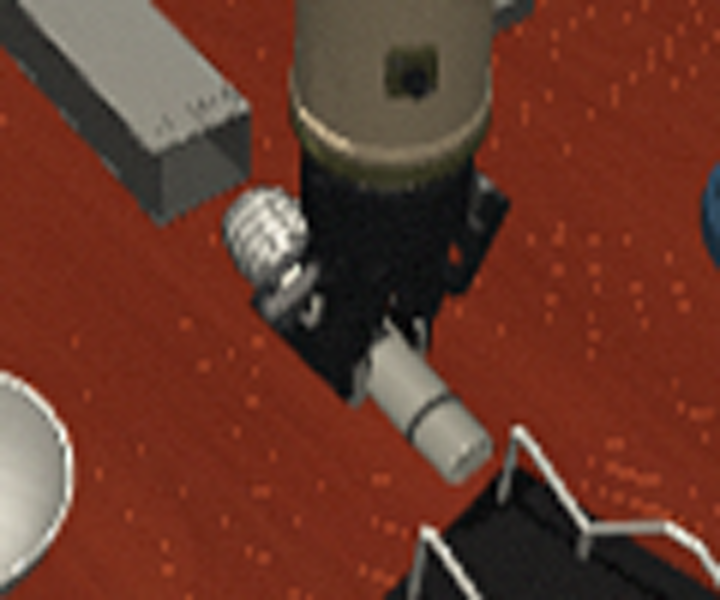

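The mic is held: 2.5 N weight, no slip in view, jaws 70 mm from the tail and close to the centre of mass. I lift higher and look at the rest again.

```bash
python3 -m inch '[[[0,0,-1],[0,0,0],0],[[0,0,-2.5],[0,0,0],0],[[0,0,-4.5],[0,0,0],0],[[0,0,-6.5],[0,0,0],0],[[0,0,-8.5],[0,0,0],0],[[0,0,-10],[0,0,0],0],[[-2,0,-11],[0,0,0],0],[[-5,0,-11],[0,0,0],0],[[-7,0,-11],[0,0,0],0],[[-8,0,-11],[0,0,0],0],[[-8,0,-11],[0,0,0],0],[[-8,0,-11],[0,0,0],0]]'
python3 - <<'E'
from h import *
setc(fromrow([-8,0,-11],[0,0,0])); print(getc()[:3,3])
snap('wrist','w17');crop('w17',150,0,450,210,2.6,'w17c')
snap('scene','s17');crop('s17',200,150,340,280,5,'s17c')
E
```

```text
time: 18.75
tool_pos: [568.1, 4.4, 94.9]
tcp_rot: [180.0, -0.0, 85.3]
ft_force: [-0.4, -0.4, -2.8]
finger_gap: 26.2
[568.07573798   3.87516058  94.69879327]
```

View pics/w17.png

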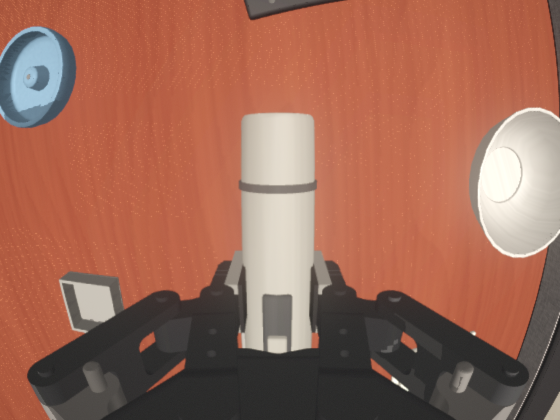

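View pics/s17c.png

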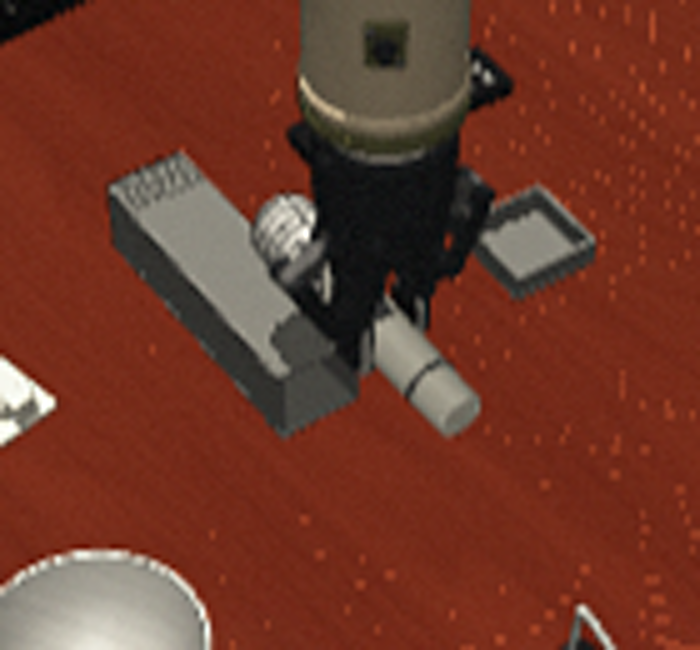

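Held rigidly, with the same in-hand pixels as before. I move to a view beside the rest for a second measurement of the notches.

```bash
python3 - <<'E'
from h import *
print(row(T_of([525,140,150],[180,0,85.3])))
E
```

```text
([13.21, -5.41, -5.53], [-0.0, -0.0, 0.0001])
```

```bash
python3 -m inch '[[[1.5,-0.6,-1],[0,0,0],0],[[4,-1.6,-2.5],[0,0,0],0],[[7,-3,-4],[0,0,0],0],[[10,-4.2,-5],[0,0,0],0],[[12,-5,-5.5],[0,0,0],0],[[13.2,-5.4,-5.5],[0,0,0],0],[[13.2,-5.4,-5.5],[0,0,0],0],[[13.2,-5.4,-5.5],[0,0,0],0],[[13.2,-5.4,-5.5],[0,0,0],0]]'
python3 - <<'E'
from h import *
setc(fromrow([13.2,-5.4,-5.5],[0,0,0])); print(getc()[:3,3])
snap('wrist','w18');crop('w18',300,60,500,260,4,'w18c')
E
```

```text
time: 19.75
tool_pos: [525.0, 139.1, 149.2]
tcp_rot: [-180.0, 0.0, 85.3]
ft_force: [-0.6, -0.3, -2.5]
finger_gap: 26.8
[525.06626432 139.85378087 149.69879327]
```

View pics/w18.png

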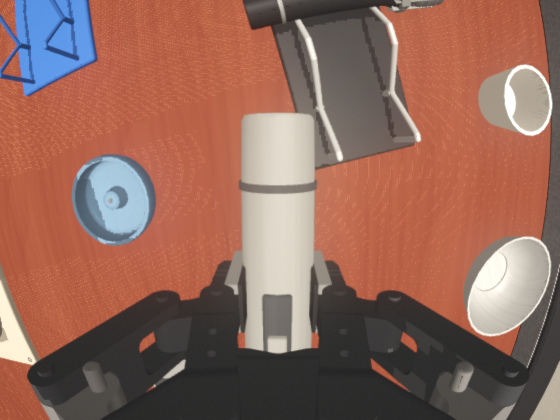

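```bash
python3 - <<'E'
from h import *
crop('w18',280,0,440,180,4.4,'w18c')
E
```

```text
(no output)
```

View pics/w18c.png

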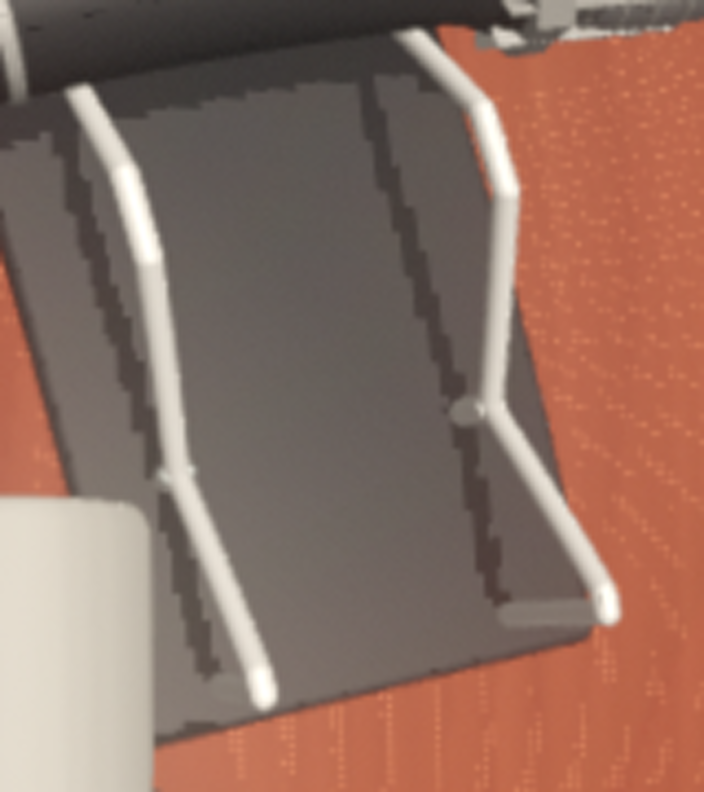

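Notches at wrist (321,107) and (391,92); wire tops at (340,157) and (418,138).

```bash
python3 - <<'E'
from h import *
T1=np.load('pics/w1.npy');T2=np.load('pics/w18.npy')
w=lambda T,u,v: ray('wrist',u,v,T)
yaw=lambda a: round(np.degrees(np.arctan2(a[1],a[0])),1)
D={'nn':((344,97.2),(320.9,107.3),(186.9,185),(327.9,287.9),28.5),'nf':((395,87.2),(391.4,92),(183.1,161.25),(312.9,305.3),28.5),
'tn':((360.4,130.5),(339.5,156.8),(199.4,180),(316.1,271.7),68),'tf':((415,118),(418,137.5),(195.6,155.4),(301.4,288.3),68)}
P={};Q={}
for k,(a,a2,b,c,z) in D.items():
    p,e=tri([w(T1,*a),w(T2,*a2)]); p4,e4=tri([w(T1,*a),w(T2,*a2),ray('top',*b),ray('scene',*c)])
    P[k]=p4; Q[k]=onz('wrist',*a2,z,T2); print(k,p.round(1),np.round(e,1),p4.round(1),np.round(e4,1),'onz',Q[k].round(1))
for S in (P,Q):
    print('yaw',yaw(S['nf']-S['nn']),yaw(S['tf']-S['tn']),'free',((S['nn']+S['nf'])/2).round(1))
    y=yaw((S['nf']-S['nn'])+(S['tf']-S['tn'])); t=(S['tn']+S['tf'])/2; print(' from tops', t[:2]+40*np.array([-np.sin(np.radians(y)),np.cos(np.radians(y))]))
# tail of mic in tool
p=onz('wrist',278,117,T2[2,3]+51,T2); print((np.linalg.inv(T2)@np.r_[p,1])[:3])
E
```

```text
nn [572.4 218.8   7.1] [0.3 0.3] [568.9 217.8  26.5] [0.7 1.  2.3 2.6] onz [569.4 218.3  28.5]
nf [654.8 234.5 -21.5] [0.2 0.2] [636.4 230.4  26.3] [1.  0.8 1.4 2.4] onz [636.4 230.5  28.5]
tn [577.9 176.1  61.1] [0.5 0.5] [576.7 176.8  65.1] [1.1 0.2 1.1 2.2] onz [576.3 177.2  68. ]
tf [649.2 189.3  56.8] [0.4 0.4] [643.4 190.   67.3] [1.6 0.5 2.  3. ] onz [643.7 190.   68. ]
yaw 10.6 11.2 free [602.6 224.1  26.4]
 from tops [602.47930433 222.65264874]
yaw 10.3 10.7 free [602.9 224.4  28.5]
 from tops [602.69194264 222.95499874]
[ 70.05894144  -0.08357866 -51.04069783]
```

```bash
python3 - <<'E'
from h import *
print(row(T_of([600.6,223.6,110],[180,0,190.7])))
E
```

```text
([8.97, 6.84, 3.97], [-0.0, 0.0, -1.8395])
```

```bash
python3 -m inch '[[[0.3,0.2,0],[0,0,-0.05],0],[[0.9,0.7,0],[0,0,-0.15],0],[[1.5,1.2,0],[0,0,-0.28],0],[[2.2,1.7,0],[0,0,-0.41],0],[[2.9,2.2,0],[0,0,-0.54],0],[[3.6,2.8,0],[0,0,-0.67],0],[[4.3,3.3,0],[0,0,-0.8],0],[[5,3.8,0.5],[0,0,-0.93],0],[[5.7,4.3,1],[0,0,-1.06],0],[[6.4,4.8,1.5],[0,0,-1.19],0],[[7,5.3,2],[0,0,-1.32],0],[[7.6,5.8,2.5],[0,0,-1.45],0],[[8.2,6.2,3],[0,0,-1.58],0],[[8.6,6.6,3.5],[0,0,-1.7],0],[[8.8,6.8,3.8],[0,0,-1.79],0],[[9,6.8,4],[0,0,-1.84],0],[[9,6.8,4],[0,0,-1.84],0],[[9,6.8,4],[0,0,-1.84],0],[[9,6.8,4],[0,0,-1.84],0]]'
python3 - <<'E'
from h import *
setc(fromrow([9,6.8,4],[0,0,-1.84])); print(getc()[:3,3])
im,T=snap('wrist','w19');snap('scene','s19');crop('s19',260,200,400,350,4,'s19c')
b=R.from_euler('xyz',[180,0,190.7],degrees=True)*R.from_rotvec([0,.04,0])
for z in (100,70,58,56.5):
    Tn=np.eye(4);Tn[:3,:3]=b.as_matrix();Tn[:3,3]=np.array([600.6,223.6,z])-b.apply([0,0,-43]); print(z,row(Tn),Tn[:3,3].round(1))
E
```

```text
time: 21.7
tool_pos: [600.4, 223.5, 109.7]
tcp_rot: [-180.0, -0.0, -169.4]
ft_force: [-0.0, -0.5, -2.8]
finger_gap: 26.4
[600.20778008 223.98316105 109.69879327]
100 ([0.14, -0.04, 5.27], [-0.0, 0.04, 0.0005]) [598.9 223.3  57. ]
70 ([0.14, -0.04, 8.27], [-0.0, 0.04, 0.0005]) [598.9 223.3  27. ]
58 ([0.14, -0.04, 9.47], [-0.0, 0.04, 0.0005]) [598.9 223.3  15. ]
56.5 ([0.14, -0.04, 9.62], [-0.0, 0.04, 0.0005]) [598.9 223.3  13.5]
```

View pics/w19.png

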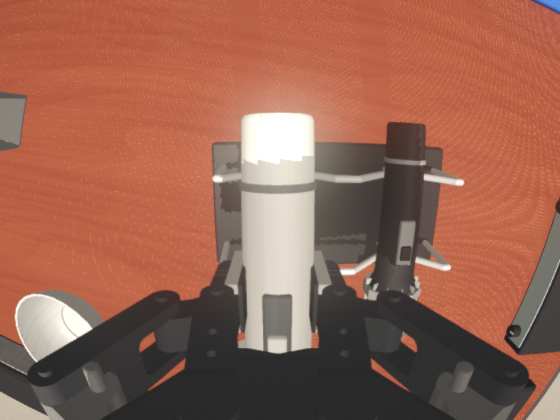

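View pics/s19c.png

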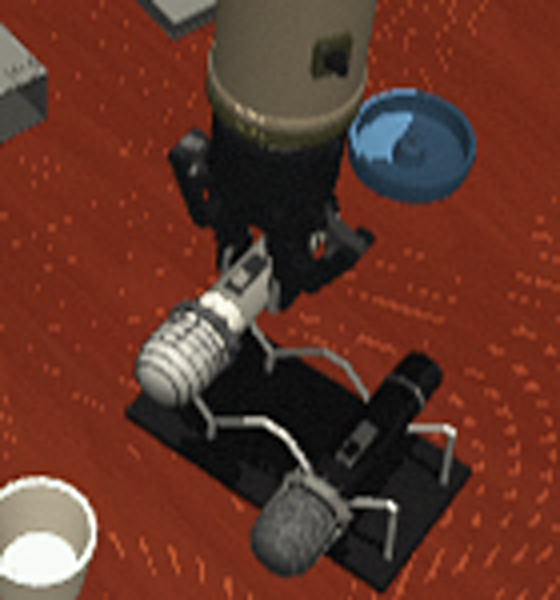

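The mic is over the free place, parallel to the black mic, with its head away from the robot. I descend in stages.

```bash
python3 -m inch '[[[0.1,0,2],[0,0.02,0],0],[[0.14,-0.04,4.5],[0,0.04,0],0],[[0.14,-0.04,6.5],[0,0.04,0],0],[[0.14,-0.04,8],[0,0.04,0],0],[[0.14,-0.04,8.7],[0,0.04,0],0],[[0.14,-0.04,8.7],[0,0.04,0],0],[[0.14,-0.04,8.7],[0,0.04,0],0]]'
python3 - <<'E'
from h import *
setc(fromrow([.14,-.04,8.7],[0,.04,0])); print(getc()[:3,3])
im,T=snap('wrist','w20');snap('scene','s20');crop('s20',260,200,400,350,4,'s20c');crop('w20',180,90,480,300,2.6,'w20c')
E
```

```text
time: 22.5
tool_pos: [599.6, 223.5, 23.8]
tcp_rot: [180.0, -2.2, -169.3]
ft_force: [0.1, 0.5, -1.7]
finger_gap: 26.5
[598.90669846 223.3295659   22.69879327]
```

View pics/w20c.png

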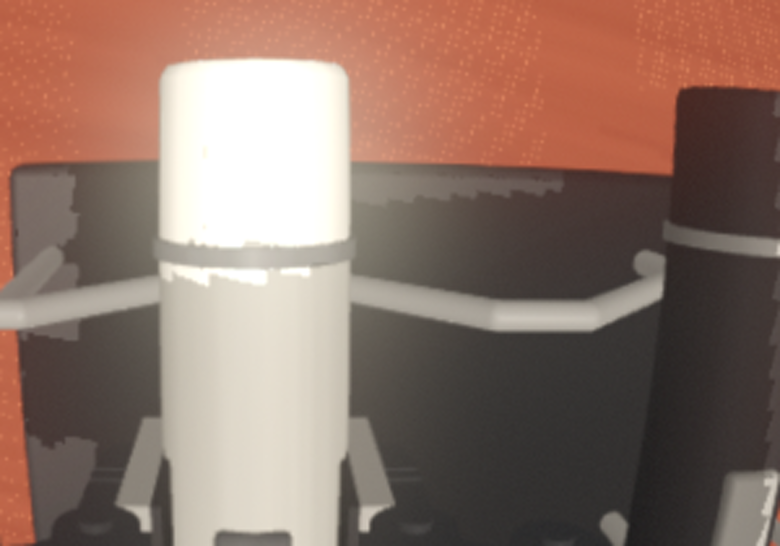

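View pics/s20c.png

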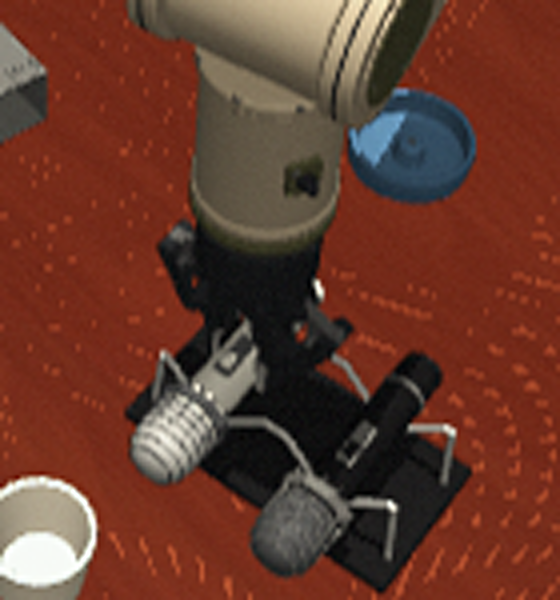

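```bash
python3 -m inch '[[[0,0,0.3],[0,0,0],0],[[0,0,0.5],[0,0,0],0],[[0,0,0.7],[0,0,0],0],[[0,0,0.7],[0,0,0],0]]'; python3 -m inch '[[[0,0,0.1],[0,0,0],0],[[0,0,0.15],[0,0,0],0],[[0,0,0.15],[0,0,0],0]]'
```

```text
time: 23.0
tool_pos: [598.2, 223.1, 15.2]
tcp_rot: [-180.0, -2.3, -169.3]
ft_force: [-0.3, -0.7, -2.2]
finger_gap: 26.2
time: 23.3
tool_pos: [598.5, 223.3, 14.1]
tcp_rot: [180.0, -2.3, -169.3]
ft_force: [0.9, -0.1, -2.9]
finger_gap: 26.7
```

```bash
python3 -m inch '[[[0,0,0.1],[0,0,0],0],[[0,0,0.15],[0,0,0],0],[[0,0,0.15],[0,0,0],0]]'; python3 -m inch '[[[0,0,0.1],[0,0,0],0],[[0,0,0.15],[0,0,0],0],[[0,0,0.15],[0,0,0],0]]'
```

```text
time: 23.6
tool_pos: [598.6, 223.3, 12.8]
tcp_rot: [180.0, -2.3, -169.3]
ft_force: [-0.4, 0.4, -1.4]
finger_gap: 26.1
time: 23.9
tool_pos: [598.8, 223.5, 11.9]
tcp_rot: [180.0, -2.2, -169.3]
ft_force: [-0.5, 1.5, 3.9]
finger_gap: 26.7
```

Contact on the wires (force went from -2.9 to +3.9 N). Release.

```bash
python3 -m inch '[[[0,0,-0.05],[0,0,0],0],[[0,0,-0.05],[0,0,0],0.15],[[0,0,-0.05],[0,0,0],0.35],[[0,0,-0.05],[0,0,0],0.4],[[0,0,-0.05],[0,0,0],0.5],[[0,0,-0.05],[0,0,0],0.6],[[0,0,-0.05],[0,0,0],0.6],[[0,0,-0.05],[0,0,0],0.6]]'
python3 - <<'E'
from h import *
setc(fromrow([0,0,1.1],[0,0,0])); print(getc()[:3,3])
im,T=snap('wrist','w21');snap('scene','s21');crop('s21',260,200,400,350,4,'s21c');crop('w21',150,90,450,370,2.1,'w21c')
E
```

```text
time: 24.7
tool_pos: [598.5, 223.2, 11.7]
tcp_rot: [-180.0, -2.3, -169.3]
ft_force: [0.4, -0.4, 0.2]
finger_gap: 50.8
[598.47450288 223.24768951  11.7075921 ]
```

View pics/w21c.png

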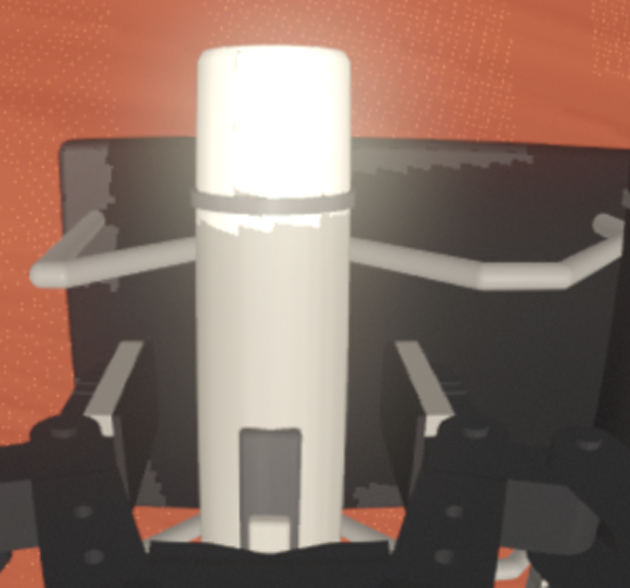

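View pics/s21c.png

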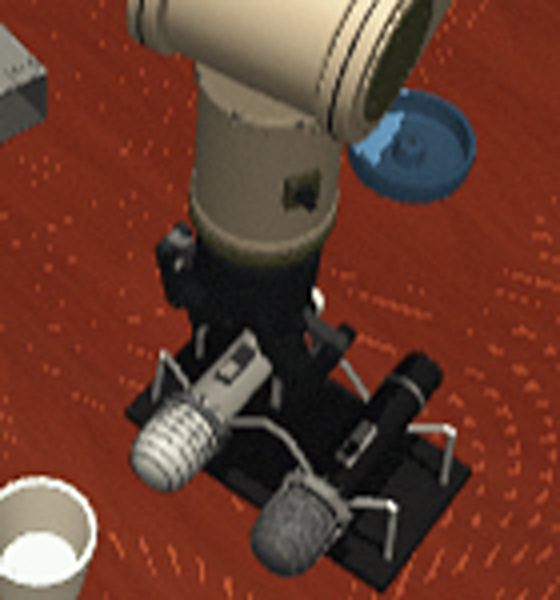

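The mic lies in both notches, with both fingers clear of it. I retreat straight up.

```bash
python3 -m inch '[[[0,0,-0.7],[0,0,0],0.6],[[0,0,-2],[0,0,0],0.6],[[0,0,-4],[0,0,0],0.6],[[0,0,-7],[0,0,0],0.6],[[0,0,-11],[0,0,0],0.6],[[0,0,-15],[0,0,0],0.6],[[10,0,-17],[0,0,0],0.6],[[16,0,-17],[0,0,0],0.6],[[16,0,-17],[0,0,0],0.6],[[16,0,-17],[0,0,0],0.6],[[16,0,-17],[0,0,0],0.6]]'
python3 - <<'E'
from h import *
im,T=snap('wrist','w22');snap('scene','s22');snap('top','t22');crop('s22',200,160,400,350,4,'s22c');crop('t22',120,120,400,300,2.8,'t22c')
E
```

```text
time: 25.9
tool_pos: [447.2, 194.8, 190.0]
tcp_rot: [180.0, -2.1, -169.2]
ft_force: [0.5, -0.4, 0.9]
finger_gap: 51.4
```

View pics/w22.png

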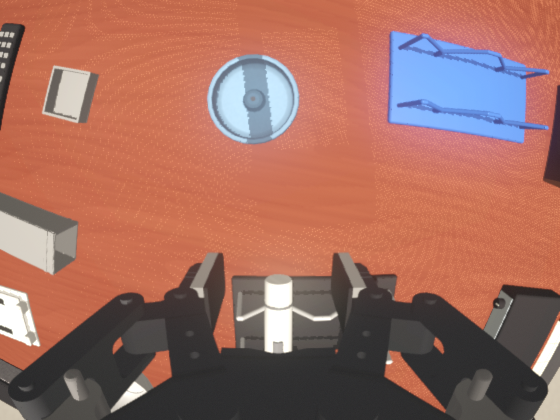

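View pics/s22c.png

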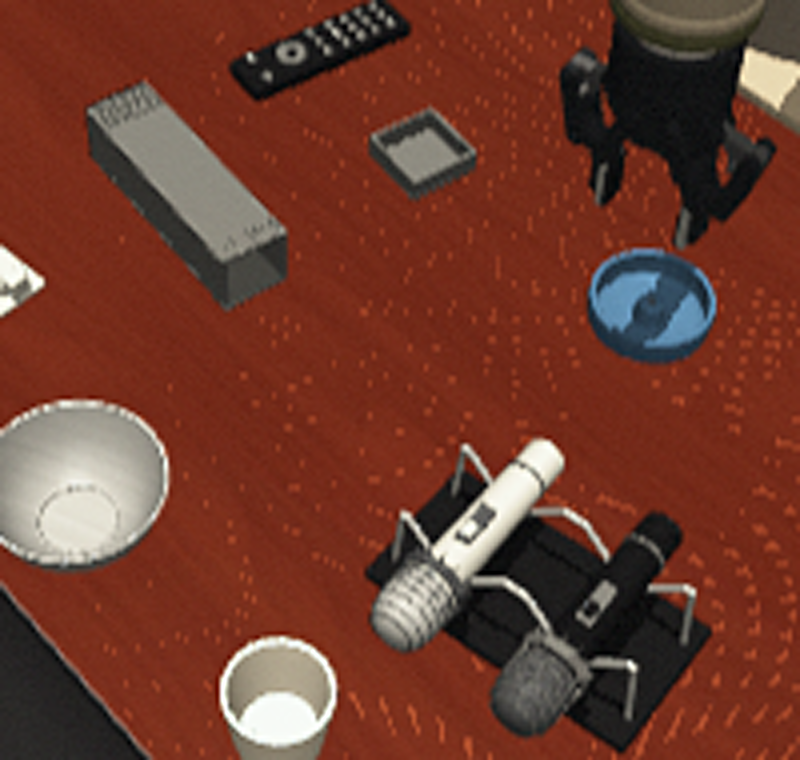

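View pics/t22c.png

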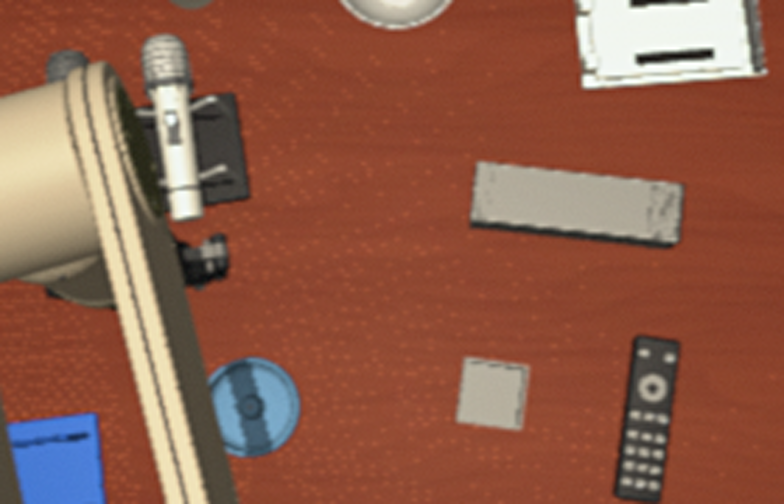

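```bash
python3 - <<'E'
from h import *
c=np.array([602.6,224,55.5]);y=np.radians(10.7);ex=np.array([np.cos(y),np.sin(y),0]);ey=np.array([-np.sin(y),np.cos(y),0])
for n,t,s in (('head',(178.9,132.5),(200+397/4,160+640/4)),('tail',(187.1,197.5),(200+553/4,160+452/4))):
    for q in (onz('top',*t,57),onz('scene',*s,57),tri([ray('top',*t),ray('scene',*s)])[0]): print(n,q.round(1),'rest frame',((q-c)@ex).round(1),((q-c)@ey).round(1))
E
```

```text
head [708.2 237.3  57. ] rest frame 106.2 -6.6
head [704.2 253.   57. ] rest frame 105.3 9.7
head [705.7 244.4  49.5] rest frame 105.1 0.9
tail [530.9 207.9  57. ] rest frame -73.4 -2.5
tail [528.5 216.6  57. ] rest frame -74.1 6.5
tail [529.  211.9  53.1] rest frame -74.6 1.8
```

```bash
python3 - <<'E'
from bench import r
print(r.hand_in())
E
```

```text
the job is handed in; nothing more can be done
None
```

The silver microphone is in the free place of the black rest with its head the same way as the black one's. The tube is lying flat and let go of, and the job was handed in at about 26 s. No verdict was reported.

**What I did:** I lifted the grey tube and tipped it to 24° with the mouth low, and the tail slid about 70 mm out. I laid the tube flat, let go, gripped the tail and drew the microphone out. Then I carried it over and set it in both wires.

**Last checks:**
- In the rest's frame, from two cameras, the head tip is at x +105 mm and the tail at -74 mm. The origin is therefore about +15 mm, and the axis is within about 2 mm of centre.
- The tube, the black microphone and the bystanders in the last views look unmoved; the black microphone and the bystanders were judged by eye only. The robot is clear, and the wrist force is near zero.

**What went wrong or disagreed:**
- **Fingertip position:** the shut fingertips stood about 27 mm behind the reported TCP, not 11 mm ahead as stated. My first close therefore shut on top of the tube with about 8 N, and I corrected for the offset from then on.
- **Grip on the tail:** the microphone slipped about 8 mm back in the first pull. I regripped with its head still inside. In the second pull it ran about 50 mm forward through the jaws, and I do not know why. I finished the carry holding it about 70 mm from the tail, where it held firmly.
- **Finger gap:** it read 26 to 27 mm on a handle about 29 mm thick.
- **Camera heights:** heights measured from the fixed cameras came out 3 to 5 mm low, and the two wrist views alone gave poor notch heights. I found the final height by contact instead.

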